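# Load and start the smoke generator

### The arm

A 7-joint arm with a two-finger parallel gripper is mounted at the origin on the work surface. World frame = base frame: x ahead of the robot, y to its left, z up, the work surface at z = 0. Lengths are in m, angles in rad, forces in N, time in s.
With the tool pointing down it reaches from about 0.4 to 0.85 m from the base axis. Payload 10.4 kg.
Tool frame: the origin (TCP) lies on the centre line of the jaws, within the pads' length; the fingertips stand r.tip_extent ahead of it and the grasp point (between the pads) lies 3 mm ahead of it (r.tip_extent is the distance from the TCP to the fingertips, in m); z points along the fingers, y is the direction in which the jaws open and shut (so a half turn about z gives the same grasp; the last joint's range is limited). The gripper opens to 87 mm and grips with 3 to 60 N. Pads are 19 mm wide; open, the fingers measure 117 mm over their backs; the gripper's body (75 mm by 190 mm) begins 51 mm behind the grasp point.
Start: joints at [1.111, 0.332, -0.065, 1.46, 0.022, 1.35, -0.088], TCP at [0.264, -0.566, 0.245] pointing down, gripper open.
Joint ranges: [-2.6, 2.6], [-0.5, 2.12], [-1.47, 1.34], [0.16, 2.42], [-1.27, 4.41], [0.06, 2.06], [-2.6, 2.6]. Speed limits (rad/s): [2.22, 2.22, 2.79, 2.79, 3.14, 3.14, 3.14].

### API

Orientations are given as a unit quaternion [x, y, z, w].
In Python, from bench import r gives the robot as it stands. The module is installed in compiled form; this text tells all that it offers.
- The arm moves only by the shell command python3 -m jog 'ROWS' [FORCE]. ROWS is JSON, a list of rows, each a list of 5 numbers: the shift along the tool's x, y, z in cm, then the turn about the tool's z in rad, then the closure, from 0 (fully open) to 1 (shut). A call has exactly 10 rows; each row shifts and turns the pose as measured when the row begins, along the tool's axes as they then stand; what a row does not reach is not made up. A row lasts 1/10 s, in which the tool goes at most 50 mm and 8.59 degrees, less where a joint would pass 70% of its speed; a pose out of reach is approached as far as the arm can. A call with a gripper value outside its range is refused whole. The fingers move at their own pace and stop on an object; FORCE is the grip in N (left out, the last holds). Time passes only in rows, so rows that do not move let the fingers close, or fill a call up. It gives the time, the measured TCP pose, the force and the opening at its end, in the units of the state.
- r.read_state(): the state, without advancing time (a new reading comes with each control period).
- r.camera(name): name is "scene" or "top" or "wrist"; returns a dict with "pixels" (480x640x3 uint8, red, green, blue), "fx", "fy", "cx", "cy" (pixels), "camera_from_world" (4x4, takes a point from world to camera coordinates). Camera axes: x right, y up, looking along -z (the intrinsics and any distortion apply to the point x, -y, -z); pixel columns grow to the right and rows downward; lengths in m; the calibration is good to about 2 mm. A picture is of the moment at which its call begins. There is no depth.
- r.close_job(): hands the job in, once; it reports no verdict.
The state is a dict: "time": time; "joint_positions": joint angles; "joint_vel": joint speeds; "joint_torque": joint torques, N m; "ee_pos": TCP position; "eef_rot": TCP orientation; "ft_force": force on the tool from outside, world axes, zero at the start; "torque": the same for the moment, N m; "width": finger opening in m.
Only numpy, scipy, OpenCV 4.12 (cv2) and the standard library are available. Lean on these libraries where they do the work, as an engineer would, in place of code of your own. Each camera call takes 0.05 s, during which the arm holds its last target. There are 200 camera calls.

### The job

Get the smoke generator ready: drop wood pucks flat, one on another, into the glass feed tube until the top of the stack reaches the upper edge of the brass band, with no more pucks than that takes, and slip the steel sleeve over the flue stub, all the way down. Only when both are done, press the timer's button fully in with the timer backed squarely against the wooden stop bar, and leave the timer standing there. Spare pucks stay out of the tube; do not disturb the bowl and the other kitchen things.

Things in the scene. Friction and masses are not known exactly. Their poses are not given: they have to be found in the camera images.
- feeder: The smoke generator, fixed to the table: a dark steel tray 270 mm long (its x), 110 mm wide (its y), 20 mm high, z up, origin under the tray's centre. At x = +75 mm stands an upright clear glass feed tube (bore 66 mm, 74 mm outside) with a steel funnel mouth: straight bore up to 150 mm above the tray top, then flaring over 18 mm to an 84 mm wide mouth (92 mm outside); its rim is 168 mm above the tray top, 188 mm above the table. At x = -75 mm stands a steel flue stub.
- tube_floor (a point): point on the feed tube's axis at its floor (the tray top, 20 mm above the table), where the first puck comes to rest; axes as the feeder's
- flue (a point): point on the axis of the upright flue stub at its foot (the tray top, 20 mm above the table). The stub is a plain steel post, 30 mm in diameter and 70 mm tall, the top 12 mm tapering to 18 mm; axes as the feeder's
- band: the brass marker band clamped round the glass tube, 8 mm high, 81 mm outside, with a small tab. Its origin is on the tube's axis at the height of the band's UPPER EDGE, which is the fill mark, 75 to 140 mm above the tube floor: it differs from start to start. z up.
- sleeve: the draught sleeve: a loose thick-walled steel ring, 56 mm outside, 34 mm bore, 50 mm high, about 220 g, standing on end among the pucks; origin at its centre (25 mm from either end), z along its axis. Fully down over the flue stub its origin is 25 mm above flue and the stub shows 20 mm above it
- timer: the loose kitchen timer: a white plastic box 80 mm deep (x), 90 mm wide (y), 55 mm high (z up), about 280 g, free to slide on the table with a black display on top; origin at the centre of its underside. Its front (-x) face, towards the robot, carries the round start button; its plain back (+x) face belongs against the wooden stop. Backed against the stop its origin is at x = 35 mm in the stop's frame
- start_top (a point): centre of the outer face of the timer's start button when out: a black push button 28 mm across on the front face, 29 mm above the table, facing -x of the timer
- start (a joint): the button's travel: 0 out, 0.006 m fully in (it is pushed towards +x of the timer). A spring returns it; fully in takes 6 N, more than it takes to slide the timer, so a timer that is not backed by the stop slides away
- stop: the fixed wooden stop bar behind the timer: 35 mm thick (x), 200 mm long (y), 50 mm high. The body's origin is on the table 75 mm in front of the middle of the bar's front face: that face is the plane x = +75 mm of its frame and looks to -x, at the timer and the robot
- ramekin: small white bowl 72 mm across and 38 mm high standing among the pucks; not needed, leave it; origin under its centre
- puck1: a loose pressed-wood smoking puck: plain disc 60 mm in diameter, 24 mm thick, about 55 g, lying flat on the table; origin at its centre (12 mm from either face), z along its axis. All pucks are alike; of seven, six or seven are present (None = absent, or just now held in the fingers)
- puck2: a loose pressed-wood smoking puck: plain disc 60 mm in diameter, 24 mm thick, about 55 g, lying flat on the table; origin at its centre (12 mm from either face), z along its axis. All pucks are alike; of seven, six or seven are present (None = absent, or just now held in the fingers)
- puck3: a loose pressed-wood smoking puck: plain disc 60 mm in diameter, 24 mm thick, about 55 g, lying flat on the table; origin at its centre (12 mm from either face), z along its axis. All pucks are alike; of seven, six or seven are present (None = absent, or just now held in the fingers)
- puck4: a loose pressed-wood smoking puck: plain disc 60 mm in diameter, 24 mm thick, about 55 g, lying flat on the table; origin at its centre (12 mm from either face), z along its axis. All pucks are alike; of seven, six or seven are present (None = absent, or just now held in the fingers)
- puck5: a loose pressed-wood smoking puck: plain disc 60 mm in diameter, 24 mm thick, about 55 g, lying flat on the table; origin at its centre (12 mm from either face), z along its axis. All pucks are alike; of seven, six or seven are present (None = absent, or just now held in the fingers)
- puck6: a loose pressed-wood smoking puck: plain disc 60 mm in diameter, 24 mm thick, about 55 g, lying flat on the table; origin at its centre (12 mm from either face), z along its axis. All pucks are alike; of seven, six or seven are present (None = absent, or just now held in the fingers)
- puck7: a loose pressed-wood smoking puck: plain disc 60 mm in diameter, 24 mm thick, about 55 g, lying flat on the table; origin at its centre (12 mm from either face), z along its axis. All pucks are alike; of seven, six or seven are present (None = absent, or just now held in the fingers)
- mill: dark wooden pepper mill, 170 mm tall; not needed, leave it; origin under its centre
- spice: glass spice jar, 75 mm tall; not needed, leave it; origin under its centre
- loaf: bread loaf, 85 x 170 mm and 60 mm high, its long side along its y, lying beyond the pucks; not needed, leave it; origin under its centre
- tongs: steel tongs 250 mm long (its y) lying on the table beyond the pucks; not needed, leave it; origin under its centre
- pineapple: pineapple standing at the side; not needed, leave it; origin under its centre
Mind the look-alikes: they are no part of the job. Leave any turquoise look-alike of the sleeve alone.

How it is judged:
By the outcome, as a careful person would: the job done as asked, in the order asked, and still so for the second after the job is handed in, with the robot touching nothing.
Of puck1, puck2, puck3, puck4, puck5, puck6, puck7 only 6 to 7 are there at a start; the rules pass over those that are not, and their reading is None.
At some moment in a run one of timer, sleeve may be knocked a few centimetres aside while the robot is not near it.
Once in a run the grip may slacken for a moment while it holds something.
It also fails if it takes over 210 s, if anything falls off the work surface, if the arm or the gripper's body presses on something with over 40 N, if the wrist force passes 120 N, or if a joint passes its speed limit or range.

## Working session

There is one attempt and no reset: what is moved stays moved. The work goes in short steps, Python scripts to look and compute and a shell command to move; the robot and the scene stay as the last step left them, time stands still between calls to the robot, and variables do not carry over. Pictures are saved under pics/ and viewed, about 12 in all and at most 16, crops included, and the job is handed in when it is done.

```bash
mkdir -p pics
cat > h.py <<'E'
import numpy as np, cv2
from bench import r
def shot(name,fn=None):
    c=r.camera(name)
    if fn: cv2.imwrite('pics/'+fn,cv2.cvtColor(c['pixels'],cv2.COLOR_RGB2BGR))
    return c
def ray(c,u,v):
    M=np.array(c['camera_from_world']);R=M[:3,:3];t=M[:3,3]
    d=np.array([(u-c['cx'])/c['fx'],-(v-c['cy'])/c['fy'],-1.])
    return -R.T@t,R.T@d
def onz(c,u,v,z):
    o,d=ray(c,u,v);return o+d*(z-o[2])/d[2]
def proj(c,p):
    M=np.array(c['camera_from_world']);q=M[:3,:3]@np.array(p)+M[:3,3]
    return np.array([c['cx']+c['fx']*q[0]/-q[2],c['cy']-c['fy']*q[1]/-q[2]])
E
python3 - <<'E'
from h import *
s=r.read_state();print({k:np.round(v,3) for k,v in s.items()},r.tip_extent)
for n in('top','scene','wrist'):
    c=shot(n,n+'0.png');M=np.array(c['camera_from_world']);print(n,c['fx'],c['cx'],c['cy'],c.keys(),np.round(-M[:3,:3].T@M[:3,3],3));print(np.round(M[:3,:3],3))
E
```

```text
{'time': np.float64(0.0), 'joint_positions': array([ 1.111,  0.333, -0.065,  1.461,  0.022,  1.35 , -0.089]), 'joint_vel': array([ 0.002, -0.   , -0.002, -0.001,  0.001,  0.   , -0.001]), 'joint_torque': array([-0.0000e+00, -6.2326e+01,  2.5000e-02, -3.8991e+01, -6.1000e-02,
        4.0000e-02,  0.0000e+00]), 'ee_pos': array([ 0.264, -0.566,  0.244]), 'eef_rot': array([ 0.976,  0.217, -0.   , -0.001]), 'ft_force': array([-0.189,  0.478,  0.341]), 'torque': array([-0.005, -0.022, -0.029]), 'width': np.float64(0.087)} 0.022
top 507.05492394967223 321.43752981249037 250.5270047524624 dict_keys(['pixels', 'fx', 'fy', 'cx', 'cy', 'camera_from_world']) [0.445 0.051 1.576]
[[-0.007 -1.     0.011]
 [ 0.997 -0.007  0.081]
 [-0.081  0.011  0.997]]
scene 465.91040676209985 320.2108363795007 243.3276206991666 dict_keys(['pixels', 'fx', 'fy', 'cx', 'cy', 'camera_from_world']) [ 1.163 -0.629  0.893]
[[ 0.746  0.666 -0.009]
 [-0.428  0.49   0.759]
 [ 0.51  -0.563  0.651]]
wrist 409.77204814351956 318.1421221384028 238.73954495368304 dict_keys(['pixels', 'fx', 'fy', 'cx', 'cy', 'camera_from_world']) [ 0.334 -0.534  0.384]
[[ 0.424 -0.906 -0.002]
 [ 0.869  0.407 -0.282]
 [ 0.256  0.118  0.959]]
```

View pics/top0.png

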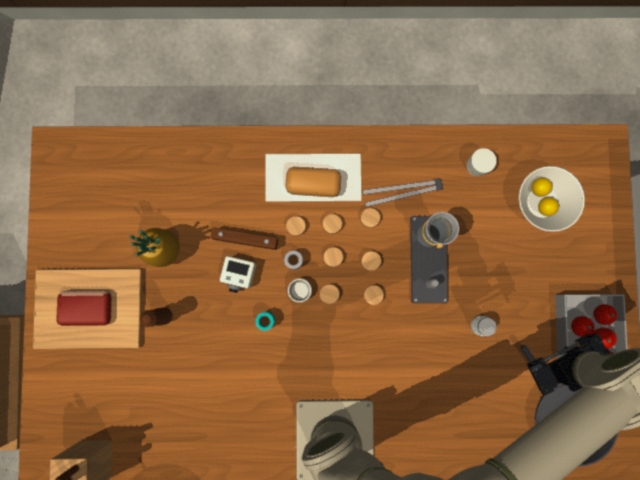

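View pics/scene0.png

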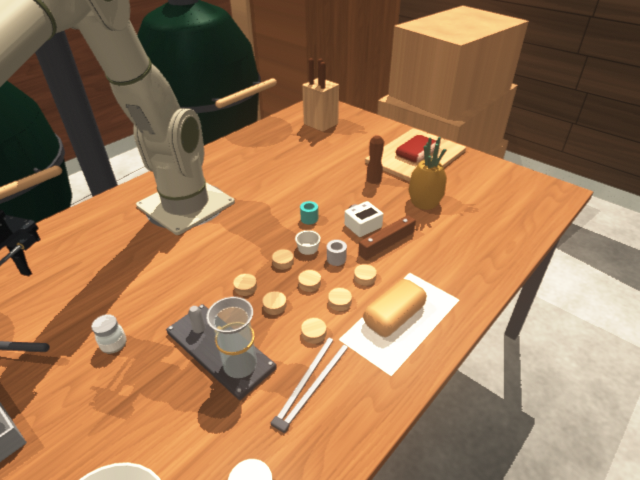

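The top view shows seven pucks near (296,225), (333,223), (371,217), (333,257), (371,261), (330,294) and (373,295). The grey sleeve is at (293,259), the bowl at (300,290) and the turquoise decoy at (265,321). The timer is at (238,272), the stop at (245,238), the tube mouth at (440,229) and the flue at (433,284). In the scene view the brass band is at about (236,342).

Run:
```python
from h import *
c=shot('top');im=c['pixels'];hsv=cv2.cvtColor(im,cv2.COLOR_RGB2HSV)
for p in [(296,222),(333,257),(310,340),(293,259),(284,259),(237,283),(245,238),(440,243),(430,260),(333,280)]: print(p,hsv[p[1],p[0]],end=' ')
print()
m=((hsv[...,2]>185)&(hsv[...,1]<150)&(hsv[...,1]>60)).astype('uint8')
n,l,st,ce=cv2.connectedComponentsWithStats(m)
for i in range(1,n):
    if 60<st[i,4]<600: print(np.round(ce[i],1),st[i],np.round(onz(c,*ce[i],.024),3))
m=((hsv[...,2]<110)&(hsv[...,1]<90)).astype('uint8');m[:, :400]=0;m[:,460:]=0;m[:205]=0;m[310:]=0
cs,_=cv2.findContours(m,0,1);k=max(cs,key=cv2.contourArea)
q=cv2.minAreaRect(k);print(q);print([np.round(onz(c,*b,.02),3) for b in cv2.boxPoints(q)])
def crop(c,x,y,w,h,s,fn):cv2.imwrite('pics/'+fn,cv2.resize(cv2.cvtColor(c['pixels'][y:y+h,x:x+w],cv2.COLOR_RGB2BGR),None,fx=s,fy=s,interpolation=2))
s=shot('scene')
A=[]
crop(c,200,200,260,140,3,'a.png');crop(s,150,290,140,110,5,'b.png')
A=cv2.imread('pics/a.png');B=cv2.imread('pics/b.png')
cv2.imwrite('pics/a.png',A)
```

```text
(296, 222) [ 16 140 212] (333, 257) [ 16 140 209] (310, 340) [ 13 177 140] (293, 259) [ 15 188  69] (284, 259) [ 13  65 162] (237, 283) [ 40  24 234] (245, 238) [ 12 185 102] (440, 243) [ 18  67 152] (430, 260) [ 0  8 68] (333, 280) [ 14 181 142] 
[369.8 217.3] [361 209  19  18 264] [ 0.673 -0.116  0.024]
[331.6 223.3] [323 214  19  19 266] [0.655 0.002 0.024]
[295.2 225.4] [286 217  19  18 267] [0.649 0.114 0.024]
[332.6 256.6] [324 248  18  18 271] [ 0.552 -0.     0.024]
[370.5 259.1] [362 252  17  17 183] [ 0.544 -0.116  0.024]
[373.7 296.7] [365 287  18  18 176] [ 0.429 -0.124  0.024]
[327.5 298. ] [321 294  15   8  76] [0.426 0.017 0.024]
[636.6 383.2] [632 377   8  16  77] [ 0.162 -0.917  0.024]
[301.  454.3] [297 421  16  59 390] [-0.036  0.099  0.024]
[ 53.8 469.7] [ 50 460  10  20 134] [-0.073  0.829  0.024]
((428.5252380371094, 259.0359802246094), (86.75468444824219, 35.67231369018555), 88.60282135009766)
[array([ 0.677, -0.24 ,  0.02 ]), array([ 0.679, -0.351,  0.02 ]), array([ 0.411, -0.351,  0.02 ]), array([ 0.409, -0.241,  0.02 ])]
```

View pics/a.png

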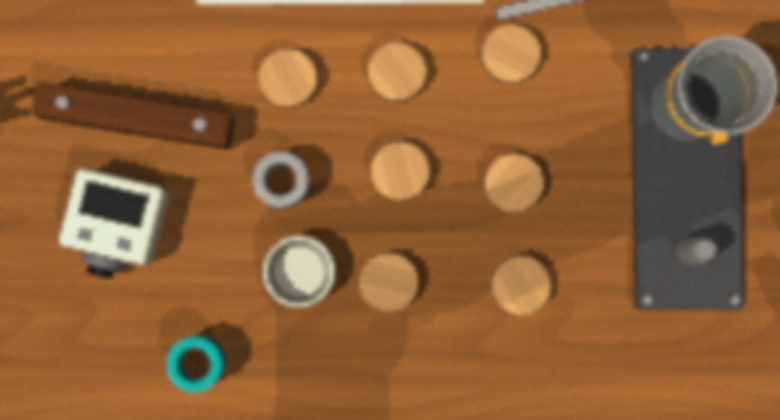

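View pics/b.png

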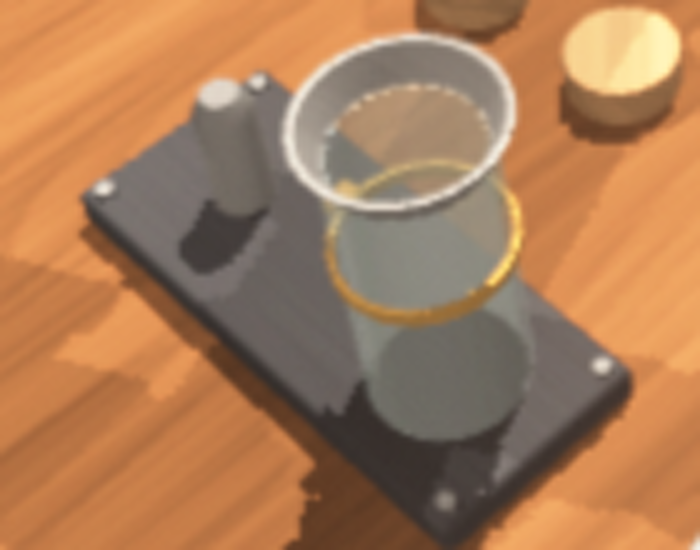

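The feeder rectangle measures 268 x 110 mm as it should, with its centre near (0.543, -0.296) and its axis along world x. All seven pucks, the sleeve, the timer and the stop are separate, and the band sits well up the tube. Next I'll turn these pixels into positions and work out the band height.

```bash
cat >> h.py <<'E'
def pose():
    s=r.read_state();q=s['eef_rot']
    from scipy.spatial.transform import Rotation as Ro
    return np.array(s['ee_pos']),Ro.from_quat(q).as_matrix(),s
def to(x,y,z,yaw=0.):
    p,R,s=pose();cur=np.arctan2(R[1,0],R[0,0])
    print('t %.1f'%s['time'],'pos',np.round(p,4),'yaw %.3f'%cur,'w %.4f'%s['width'],'F',np.round(s['ft_force'],1),'tilt',np.round(R[:2,2],3))
    print('  tool shift cm',np.round(R.T@(np.array([x,y,z])-p)*100,2),'turn %.3f'%-((yaw-cur+np.pi)%(2*np.pi)-np.pi))
E
python3 - <<'E'
from h import *
c=shot('top');cr=lambda x,y:((x+.5)/3-.5+200,(y+.5)/3-.5+200)
for n,x,y,z in [('p5',515,182,.024),('p6',522,286,.024),('p7',389,282,.024),('p4',400,170,.024),('sleeve',281,180,.05),('ramekin',299,271,.038),('tubemouth',727,85,.188),('fluetop',706,250,.09),('timer1',80,170,.055),('timer2',165,185,.055),('timer3',147,265,.055),('timer4',60,247,.055),('stopL',36,117,.05),('stopR',230,147,.05),('stopbackL',42,84,.05),('stopbackR',234,113,.05)]:
    print(n,np.round(onz(c,*cr(x,y),z),3))
s=shot('scene');o=ray(s,0,0)[0]
def vplane(u,v,ax,rad,side=1):
    d=(o[:2]-ax);d/=np.linalg.norm(d);P=np.array(ax)+side*rad*d
    oo,dd=ray(s,u,v);t=((P-oo[:2])@d)/(dd[:2]@d);return oo+t*dd
cb=lambda x,y:((x+.5)/5-.5+150,(y+.5)/5-.5+290)
ax=np.array([.619,-.296])
for n,x,y,rad,sd in [('rim near',408,211,.046,1),('rim far',405,36,.046,-1),('band low near',420,325,.0405,1),('band top near',420,311,.0405,1),('band far top',430,158,.0405,-1),('tube foot near',440,440,.037,1),('foot near bore',440,440,.033,1),('L ext',328,240,0,1),('R ext',523,232,0,1)]:
    print(n,np.round(vplane(*cb(x,y),ax,rad,sd),3))
print('axis proj floor/mark', [ (np.round((proj(s,[.619,-.296,z])-[150,290])*5,0)) for z in (.02,.116,.14,.188)])
to(.544,-.118,.2)
E
```

```text
p5 [ 0.54  -0.119  0.024]
p6 [ 0.434 -0.124  0.024]
p7 [0.439 0.011 0.024]
p4 [ 0.553 -0.001  0.024]
sleeve [0.542 0.119 0.05 ]
ramekin [0.451 0.102 0.038]
tubemouth [ 0.618 -0.298  0.188]
fluetop [ 0.468 -0.298  0.09 ]
timer1 [0.553 0.32  0.055]
timer2 [0.537 0.235 0.055]
timer3 [0.458 0.253 0.055]
timer4 [0.476 0.339 0.055]
stopL [0.607 0.365 0.05 ]
stopR [0.575 0.17  0.05 ]
stopbackL [0.64 0.36 0.05]
stopbackR [0.61  0.166 0.05 ]
rim near [ 0.655 -0.325  0.188]
rim far [ 0.583 -0.266  0.187]
band low near [ 0.648 -0.326  0.111]
band top near [ 0.649 -0.325  0.119]
band far top [ 0.588 -0.268  0.116]
tube foot near [ 0.644 -0.326  0.025]
foot near bore [ 0.641 -0.324  0.019]
L ext [ 0.598 -0.33   0.127]
R ext [ 0.639 -0.263  0.103]
axis proj floor/mark [array([453., 368.]), array([425., 232.]), array([418., 195.]), array([402., 118.])]
t 0.3 pos [ 0.2644 -0.5663  0.2444] yaw 0.437 w 0.0870 F [ 0.1 -1.3  0. ] tilt [-0.  0.]
  tool shift cm [ 44.3  -28.79   4.45] turn 0.437
```

The mouth, rim and flue heights agree with their given sizes to about 2 mm. The band's upper edge is about 96–99 mm above the floor, so I expect about 4 pucks and will re-check when they are in. I'm moving to the puck nearest the tube, at (0.541, -0.119).

```bash
python3 -m jog '[[0,0,0,0.146,0],[0,0,0,0.146,0],[0,0,0,0.145,0],[3,-4,0,0,0],[3,-4,0,0,0],[3,-4,0,0,0],[3,-4,0,0,0],[3,-4,0,0,0],[3,-4,0,0,0],[3,-4,0,0,0]]'; python3 -c "
from h import *
to(.541,-.119,.1)"
```

```text
time: 1.35
ee_pos: [0.4764, -0.2936, 0.2432]
eef_rot: [1.0, -0.017, -0.001, 0.002]
ft_force: [0.9, 0.2, 0.7]
width: 0.0872
t 1.4 pos [ 0.4764 -0.2936  0.2432] yaw -0.033 w 0.0872 F [0.9 0.2 0.7] tilt [-0.002 -0.003]
  tool shift cm [  5.9  -17.71  14.25] turn -0.033
```

```bash
python3 -m jog '[[1,-3.5,1,-0.033,0],[1,-3.5,1,0,0],[1,-3.5,1.5,0,0],[1,-3.5,1.5,0,0],[1,-3,1.5,0,0],[0.5,-1,1.5,0,0],[0.5,0,1.5,0,0],[0,0,1,0,0],[0,0,0,0,0],[0,0,0,0,0]]'; python3 -c "
from h import *
c=shot('wrist','w1.png')
to(.541,-.119,.1);print(proj(c,[.541,-.119,.024]))"
```

```text
time: 2.35
ee_pos: [0.543, -0.1004, 0.1349]
eef_rot: [1.0, 0.006, 0.001, 0.002]
ft_force: [0.5, -0.8, -0.5]
width: 0.087
t 2.4 pos [ 0.5429 -0.1006  0.135 ] yaw 0.011 w 0.0866 F [-0.  -0.1  0.4] tilt [ 0.003 -0.003]
  tool shift cm [-0.22  1.83  3.5 ] turn 0.011
[345.61890572 247.55333644]
```

View pics/w1.png

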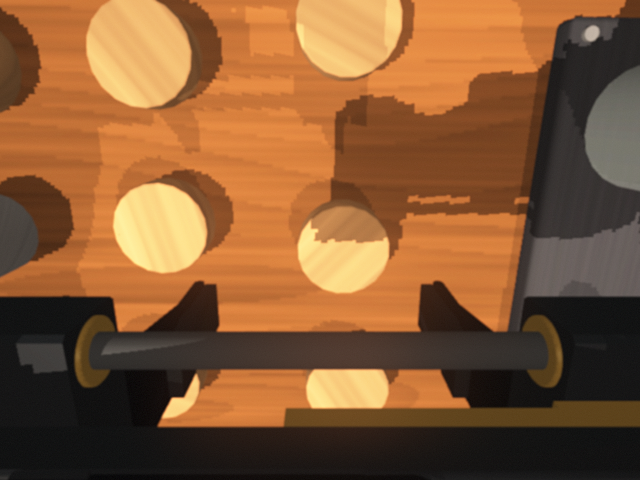

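The puck's top is at (344,249), and I predicted (346,248), so the top-camera positions are good to about 1 mm. Descending to grasp.

```bash
python3 -m jog '[[-0.2,1,1,0,0],[0,0.8,2,0.011,0],[0,0,2.5,0,0],[0,0,2.5,0,0],[0,0,1.5,0,0],[0,0,0.7,0,0],[0,0,0,0,0],[0,0,0,0,1],[0,0,0,0,1],[0,0,0,0,1]]' 30; python3 -c "
from h import *
to(.541,-.119,.031)"
```

```text
time: 3.4
ee_pos: [0.5424, -0.1309, 0.0326]
eef_rot: [1.0, -0.005, 0.006, 0.005]
ft_force: [-0.7, 0.8, -0.4]
width: 0.0704
t 3.4 pos [ 0.5424 -0.1309  0.0326] yaw -0.010 w 0.0704 F [-0.7  0.8 -0.4] tilt [ 0.011 -0.009]
  tool shift cm [-0.16 -1.19  0.15] turn -0.010
```

```bash
python3 -m jog '[[0,0,0,0,1],[0,0,0,0,1],[0,0,0,0,1],[0,0,0,0,1],[0,0,0,0,1],[0,0,-1,0,1],[0,0,-3,0,1],[0,0,-4,0,1],[0,0,-4,0,1],[0,0,-4,0,1]]' 30; python3 -c "
from h import *
to(.619,-.297,.235)"
```

```text
time: 4.4
ee_pos: [0.5375, -0.1284, 0.1959]
eef_rot: [1.0, -0.004, 0.001, 0.003]
ft_force: [1.2, -0.2, -0.4]
width: 0.0594
t 4.4 pos [ 0.5375 -0.1284  0.1959] yaw -0.009 w 0.0594 F [ 1.2 -0.2 -0.4] tilt [ 0.002 -0.006]
  tool shift cm [ 8.31 16.81 -3.78] turn -0.009
```

```bash
python3 -m jog '[[0,0,-4.5,0,1],[1.5,3,-0.5,0,1],[1.5,3.5,0,0,1],[1.5,3.5,0,0,1],[1.5,3,0,0,1],[1.5,2.5,0,0,1],[0.5,1,0,0,1],[0,0,0,0,1],[0,0,0,0,1],[0,0,0,0,1]]'; python3 -c "
from h import *
to(.619,-.297,.213)
c=shot('wrist','w2.png')"
```

```text
time: 5.4
ee_pos: [0.6204, -0.2967, 0.267]
eef_rot: [1.0, -0.002, 0.01, 0.006]
ft_force: [0.5, 0.7, -1.7]
width: 0.0591
t 5.4 pos [ 0.6204 -0.2967  0.267 ] yaw -0.004 w 0.0591 F [ 0.5  0.7 -1.7] tilt [ 0.019 -0.011]
  tool shift cm [-0.25 -0.03  5.4 ] turn -0.004
```

View pics/w2.png

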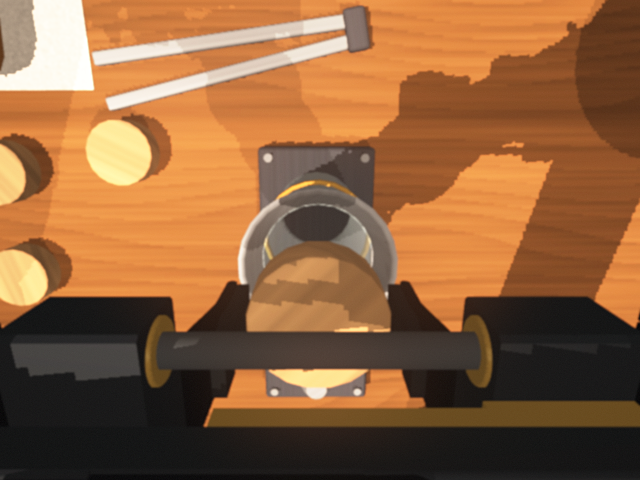

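The puck is held level between the fingers, spanning about (247–391, 240–390). The mouth is right beneath it, centred on column 317.

```bash
python3 -c "
from h import *
c=shot('wrist')
for z in (.255,.26,.265): print(z,onz(c,319,240,z),onz(c,319,390,z),onz(c,247,315,z),onz(c,391,315,z))
print('rim',onz(c,239,255,.188),onz(c,396,255,.188),onz(c,317.5,188,.188))
to(.619,-.297,.213)
"
```

```text
0.255 [ 0.65254199 -0.29752515  0.255     ] [ 0.58511404 -0.29737256  0.255     ] [ 0.62083924 -0.26795058  0.255     ] [ 0.62035695 -0.32708064  0.255     ]
0.26 [ 0.65392076 -0.29746285  0.26      ] [ 0.58868069 -0.29731521  0.26      ] [ 0.62324669 -0.26884791  0.26      ] [ 0.62278005 -0.32605933  0.26      ]
0.265 [ 0.65529952 -0.29740055  0.265     ] [ 0.59224734 -0.29725786  0.265     ] [ 0.62565414 -0.26974524  0.265     ] [ 0.62520314 -0.32503802  0.265     ]
rim [ 0.62555415 -0.25320939  0.188     ] [ 0.62499464 -0.34197167  0.188     ] [ 0.66325208 -0.29761446  0.188     ]
t 5.5 pos [ 0.6206 -0.2965  0.2672] yaw -0.003 w 0.0591 F [0.1 0.5 0.1] tilt [ 0.02  -0.011]
  tool shift cm [-0.27 -0.01  5.41] turn -0.003
```

```bash
python3 -m jog '[[-0.3,0,1.5,0,1],[0,0,1.5,0,1],[0,0,1.2,0,1],[0,0,0.6,0,1],[0,0,0.3,0,1],[0,0,0,0,1],[0,0,0,0,1],[0,0,0,0,1],[0,0,0,0,1],[0,0,0,0,1]]'; python3 -c "
from h import *
to(.6175,-.297,.213)"
```

```text
time: 6.5
ee_pos: [0.6195, -0.2945, 0.216]
eef_rot: [1.0, -0.0, 0.011, 0.006]
ft_force: [0.1, 0.5, -0.7]
width: 0.0592
t 6.5 pos [ 0.6195 -0.2945  0.216 ] yaw 0.000 w 0.0592 F [ 0.1  0.5 -0.7] tilt [ 0.023 -0.012]
  tool shift cm [-0.21  0.24  0.3 ] turn 0.000
```

```bash
python3 -m jog '[[-0.2,0.25,0.2,0,1],[0,0,0,0,1],[0,0,0,0,1],[0,0,0,0,0],[0,0,0,0,0],[0,0,0,0,0],[0,0,0,0,0],[0,0,0,0,0],[0,0,-1,0,0],[0,0,-3,0,0]]'; python3 -c "
from h import *
to(.6175,-.297,.213)
s=shot('scene');B=cv2.cvtColor(s['pixels'][290:400,150:290],cv2.COLOR_RGB2BGR)
w=shot('wrist');W=cv2.cvtColor(w['pixels'],cv2.COLOR_RGB2BGR)
cv2.imwrite('pics/d1.png',np.hstack([cv2.resize(B,(400,314)),cv2.resize(W,(400,314))]))"
```

```text
time: 7.5
ee_pos: [0.6149, -0.2964, 0.2515]
eef_rot: [1.0, -0.0, 0.009, 0.005]
ft_force: [0.8, -0.5, 0.5]
width: 0.0868
t 7.5 pos [ 0.6149 -0.2964  0.2515] yaw 0.000 w 0.0868 F [ 0.8 -0.5  0.5] tilt [ 0.017 -0.009]
  tool shift cm [0.19 0.03 3.86] turn 0.000
```

View pics/d1.png

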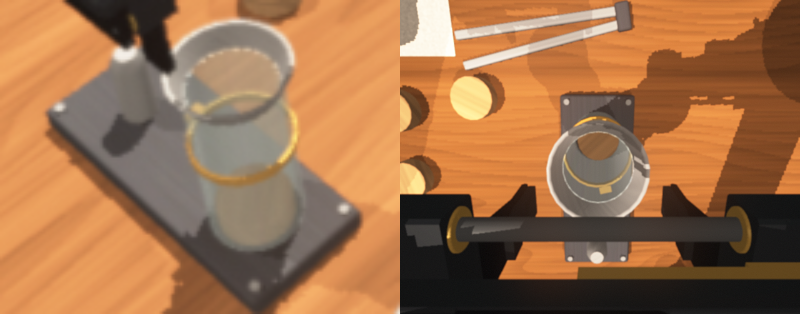

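The first puck lies flat on the tube floor. In the scene view its disc is at the tube foot, and in the wrist view it is centred in the bore. Next is the puck at (0.673, -0.116).

```bash
python3 -m jog '[[1,-3,0,0,0],[1.2,-4,0,0,0],[1.2,-4,0,0,0],[1.2,-4,0.5,0,0],[1.2,-2.6,2,0,0],[0,0,3.5,0,0],[0,0,3.5,0,0],[0,0,3.5,0,0],[0,0,2,0,0],[0,0,0,0,0]]'; python3 -c "
from h import *
c=shot('wrist')
m=cv2.inRange(cv2.cvtColor(c['pixels'],cv2.COLOR_RGB2HSV),(8,60,170),(28,150,255));m=cv2.morphologyEx(m,2,np.ones((5,5)))
n,l,st,ce=cv2.connectedComponentsWithStats(m)
print([(np.round(ce[i]),st[i,4],np.round(onz(c,*ce[i],.024),3)) for i in range(1,n) if st[i,4]>1500])
print(proj(c,[.673,-.116,.024]));to(.673,-.116,.031)"
```

```text
time: 8.6
ee_pos: [0.6864, -0.117, 0.1119]
eef_rot: [1.0, -0.001, 0.02, 0.008]
ft_force: [-0.2, -0.1, 0.5]
width: 0.0872
[(array([312., 292.]), np.int32(4995), array([ 0.667, -0.115,  0.024])), (array([126., 296.]), np.int32(3491), array([ 0.665, -0.004,  0.024]))]
[313.23083349 282.59333247]
t 8.7 pos [ 0.687  -0.1171  0.1136] yaw -0.001 w 0.0872 F [0.1 0.1 0.6] tilt [ 0.042 -0.016]
  tool shift cm [-1.75 -0.24  8.19] turn -0.001
```

```bash
python3 -m jog '[[-0.8,-0.2,1.5,0,0],[-0.8,0,2,0,0],[0,0,2,0,0],[0,0,1.2,0,0],[0,0,0.6,0,0],[0,0,0.3,0,0],[0,0,0,0,0],[0,0,0,0,1],[0,0,0,0,1],[0,0,0,0,1]]'; python3 -c "
from h import *
to(.673,-.116,.031)"
```

```text
time: 9.65
ee_pos: [0.683, -0.1179, 0.0505]
eef_rot: [0.999, -0.002, 0.031, 0.01]
ft_force: [0.2, 1.4, 0.3]
width: 0.0707
t 9.7 pos [ 0.683  -0.1179  0.0505] yaw -0.003 w 0.0707 F [0.2 1.4 0.3] tilt [ 0.062 -0.02 ]
  tool shift cm [-1.12 -0.22  1.88] turn -0.003
```

```bash
python3 -m jog '[[0,0,0,0,0],[-0.6,-0.2,0,0,0],[-0.6,0,0.7,0,0],[-0.2,0,1,0,0],[0,0,0.5,0,0],[0,0,0,0,1],[0,0,0,0,1],[0,0,0,0,1],[0,0,0,0,1],[0,0,0,0,1]]'; python3 -c "
from h import *
to(.673,-.116,.031)"; python3 -m jog '[[0,0,0,0,1],[0,0,0,0,1],[0,0,0,0,1],[0,0,-3,0,1],[-0.5,0,-4,0,1],[-0.5,0,-4,0,1],[-0.5,0,-4,0,1],[-0.5,0,-4,0,1],[-0.5,0,-4,0,1],[0,0,-0.5,0,1]]';  python3 -c "
from h import *
to(.6175,-.297,.240)"
```

```text
time: 10.65
ee_pos: [0.669, -0.1161, 0.0255]
eef_rot: [0.999, -0.002, 0.031, 0.01]
ft_force: [-0.0, -0.5, -0.7]
width: 0.0594
t 10.7 pos [ 0.669  -0.1161  0.0255] yaw -0.003 w 0.0594 F [-0.  -0.5 -0.7] tilt [ 0.062 -0.02 ]
  tool shift cm [ 0.43 -0.   -0.53] turn -0.003
time: 11.65
ee_pos: [0.6268, -0.1108, 0.2656]
eef_rot: [1.0, -0.001, 0.029, 0.009]
ft_force: [0.6, -0.7, -0.4]
width: 0.0594
t 11.7 pos [ 0.6268 -0.1108  0.2656] yaw -0.002 w 0.0594 F [ 0.6 -0.7 -0.4] tilt [ 0.058 -0.019]
  tool shift cm [-1.04 18.57  2.85] turn -0.002
```

```bash
python3 -m jog '[[-0.2,3,0,0,1],[-0.3,4,0,0,1],[-0.3,4,0,0,1],[-0.2,4,0,0,1],[-0.2,2.5,0,0,1],[0,1,0.5,0,1],[0,0,0.5,0,1],[0,0,0.5,0,1],[0,0,0,0,1],[0,0,0,0,1]]';  python3 -c "
from h import *
to(.6145,-.297,.213)"
```

```text
time: 12.65
ee_pos: [0.617, -0.2947, 0.2514]
eef_rot: [1.0, 0.004, 0.03, 0.008]
ft_force: [0.2, 0.0, -1.1]
width: 0.0592
t 12.7 pos [ 0.617  -0.2947  0.2514] yaw 0.008 w 0.0592 F [ 0.2  0.  -1.1] tilt [ 0.06  -0.015]
  tool shift cm [-0.48  0.17  3.82] turn 0.008
```

```bash
python3 -m jog '[[-0.3,0.2,1,0,1],[-0.2,0,1,0,1],[0,0,0.8,0,1],[0,0,0.6,0,1],[0,0,0.4,0,1],[0,0,0,0,1],[0,0,0,0,1],[0,0,0,0,1],[0,0,0,0,1],[0,0,0,0,1]]';  python3 -c "
from h import *
to(.6145,-.297,.213)
c=shot('wrist')
cv2.imwrite('pics/w3.png',cv2.cvtColor(c['pixels'],cv2.COLOR_RGB2BGR)[140:420,160:480])"
```

```text
time: 13.65
ee_pos: [0.6151, -0.2948, 0.2105]
eef_rot: [0.999, 0.005, 0.031, 0.008]
ft_force: [0.3, -0.9, -1.1]
width: 0.0588
t 13.7 pos [ 0.6151 -0.2948  0.2105] yaw 0.011 w 0.0588 F [ 0.3 -0.9 -1.1] tilt [ 0.061 -0.015]
  tool shift cm [-0.05  0.22 -0.25] turn 0.011
```

View pics/w3.png

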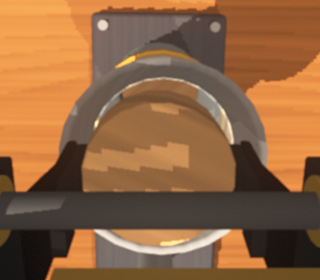

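The puck sits inside the mouth ring: crop rows 95–245, with the mouth's inner edge at rows 80–250. Releasing.

```bash
python3 -m jog '[[0,0.2,-0.2,0,1],[0,0,0,0,1],[0,0,0,0,0],[0,0,0,0,0],[0,0,0,0,0],[0,0,0,0,0],[0,0,-1,0,0],[-0.5,0,-3,0,0],[-0.5,-1,-1,0,0],[-0.5,-3,0,0,0]]'; python3 -m jog '[[-0.8,-4,0,0,0],[-0.8,-4,0,0,0],[-0.8,-4,0,0,0],[-0.5,-2,1,0,0],[-0.5,0,3,0,0],[-0.5,0,3,0,0],[0,0,3,0,0],[0,0,3,0,0],[0,0,1,0,0],[0,0,0,0,0]]'; python3 -c "
from h import *
s=shot('scene');B=cv2.cvtColor(s['pixels'][290:400,150:290],cv2.COLOR_RGB2BGR)
cv2.imwrite('pics/d2.png',cv2.resize(B,None,fx=4,fy=4))
to(.553,-.001,.031)"
```

```text
time: 14.7
ee_pos: [0.5953, -0.2596, 0.2642]
eef_rot: [0.999, 0.003, 0.031, 0.009]
ft_force: [0.3, -0.7, 0.2]
width: 0.0871
time: 15.7
ee_pos: [0.564, -0.1066, 0.1232]
eef_rot: [0.999, 0.008, 0.037, 0.009]
ft_force: [1.1, -0.5, 0.2]
width: 0.0875
t 15.8 pos [ 0.5644 -0.1067  0.1239] yaw 0.016 w 0.0872 F [-0.3  0.2  1.1] tilt [ 0.074 -0.019]
  tool shift cm [ -1.65 -10.76   8.99] turn 0.016
```

View pics/d2.png

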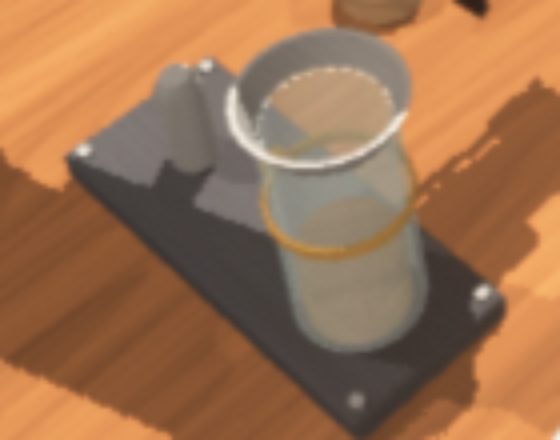

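Two pucks now lie flat in the tube, with the stack top at about crop (355,200), well under the band. Moving on to the puck at (0.553, -0.001), more slowly, to watch the tilt drift.

```bash
python3 -m jog '[[-0.3,-2,0,0,0],[-0.3,-2,0,0,0],[-0.3,-2,0,0,0],[-0.3,-2,0,0,0],[-0.3,-2,0,0,0],[0,-0.5,0,0,0],[0,0,0,0,0],[0,0,0,0,0],[0,0,0,0,0],[0,0,0,0,0]]'; python3 -c "
from h import *
c=shot('wrist')
m=cv2.inRange(cv2.cvtColor(c['pixels'],cv2.COLOR_RGB2HSV),(8,60,170),(28,150,255));m=cv2.morphologyEx(m,2,np.ones((5,5)))
n,l,st,ce=cv2.connectedComponentsWithStats(m)
print([(np.round(ce[i]),st[i,:5],np.round(onz(c,*ce[i],.024),3)) for i in range(1,n) if st[i,4]>1500])
print(np.round(r.read_state()['joint_positions'],3))
to(.553,-.001,.031)"; python3 -m jog '[[0,0,1,0,0],[0,0,1,0,0],[0,0,1,0,0],[0,0,1,0,0],[0,0,1,0,0],[0,0,1,0,0],[0,0,0,0,0],[0,0,0,0,0],[0,0,0,0,0],[0,0,0,0,0]]'; python3 -c "
from h import *
print(np.round(r.read_state()['joint_positions'],3))
to(.553,-.001,.031)"
```

```text
time: 16.75
ee_pos: [0.5548, -0.0025, 0.1354]
eef_rot: [0.999, 0.004, 0.047, 0.012]
ft_force: [-1.1, -0.0, -0.5]
width: 0.0866
[(array([307.,  96.]), array([ 259,   46,   97,  102, 7624], dtype=int32), array([0.656, 0.002, 0.024])), (array([119., 105.]), array([  70,   55,   99,  101, 7855], dtype=int32), array([0.649, 0.114, 0.024])), (array([303., 269.]), array([ 265,  220,   90,   87, 4485], dtype=int32), array([0.548, 0.004, 0.024])), (array([284., 403.]), array([ 250,  383,   79,   44, 2104], dtype=int32), array([0.452, 0.017, 0.024]))]
[ 0.281  0.235 -0.422  1.843  0.155  0.998 -1.767]
t 16.8 pos [ 0.5548 -0.0026  0.1353] yaw 0.010 w 0.0871 F [-0.1 -1.1  0.6] tilt [ 0.094 -0.023]
  tool shift cm [-1.15 -0.41 10.36] turn 0.010
time: 17.8
ee_pos: [0.5599, -0.0051, 0.0684]
eef_rot: [0.999, 0.004, 0.045, 0.011]
ft_force: [0.4, 0.3, 0.1]
width: 0.0867
[ 0.262  0.332 -0.404  1.883  0.211  0.874 -1.809]
t 17.8 pos [ 0.5599 -0.0051  0.0684] yaw 0.009 w 0.0867 F [0.4 0.3 0.1] tilt [ 0.09  -0.022]
  tool shift cm [-1.03 -0.5   3.66] turn 0.009
```

```bash
python3 -m jog '[[-0.5,-0.3,1,0,0],[-0.5,-0.2,1,0,0],[0,0,1,0,0],[0,0,0.5,0,0],[0,0,0,0,1],[0,0,0,0,1],[0,0,0,0,1],[0,0,0,0,1],[0,0,0,0,1],[0,0,0,0,1]]'; python3 -c "
from h import *
to(.553,-.001,.031)"; python3 -m jog '[[0,0,0,0,1],[0,0,0,0,1],[0,0,0,0,1],[0,0,-1,0,1],[0,0,-2,0,1],[0,0,-2,0,1],[0,0,-2,0,1],[0,0,-2,0,1],[0,0,-2,0,1],[0,0,-2,0,1]]';  python3 -c "
from h import *
to(.6175,-.297,.240)"
```

```text
time: 18.8
ee_pos: [0.553, -0.0005, 0.0302]
eef_rot: [0.999, 0.004, 0.046, 0.011]
ft_force: [-0.1, 0.4, -0.9]
width: 0.0595
t 18.8 pos [ 5.53e-01 -5.00e-04  3.02e-02] yaw 0.009 w 0.0595 F [-0.1  0.4 -0.9] tilt [ 0.092 -0.023]
  tool shift cm [ 0.01  0.05 -0.08] turn 0.009
time: 19.8
ee_pos: [0.5386, 0.003, 0.1659]
eef_rot: [0.999, 0.004, 0.044, 0.011]
ft_force: [-0.1, -0.5, -1.4]
width: 0.0591
t 19.8 pos [0.5386 0.003  0.1659] yaw 0.010 w 0.0591 F [-0.1 -0.5 -1.4] tilt [ 0.088 -0.022]
  tool shift cm [ 8.22 30.22 -6.02] turn 0.010
```

```bash
python3 -m jog '[[0,0,-2,0,1],[0,1,-2,0,1],[0.5,2,-2,0,1],[0.5,2,-1.5,0,1],[0.5,2,0,0,1],[0.5,2,0,0,1],[0.5,2,0,0,1],[0.5,2,0,0,1],[0.5,2,0,0,1],[0.5,2,0,0,1]]'; python3 -c "
from h import *
to(.617,-.297,.240)"; python3 -m jog '[[0.5,2,0,0,1],[0.5,2,0,0,1],[0.5,2,0,0,1],[0.5,2,0,0,1],[0.5,2,0,0,1],[0.5,2,0,0,1],[0,0,0,0,1],[0,0,0,0,1],[0,0,0,0,1],[0,0,0,0,1]]';  python3 -c "
from h import *
to(.617,-.297,.214)"
```

```text
time: 20.8
ee_pos: [0.5743, -0.1648, 0.2651]
eef_rot: [0.999, 0.01, 0.051, 0.011]
ft_force: [-0.1, 0.2, -0.4]
width: 0.0591
t 20.8 pos [ 0.5743 -0.1648  0.2651] yaw 0.020 w 0.0591 F [-0.1  0.2 -0.4] tilt [ 0.102 -0.022]
  tool shift cm [ 3.72 13.23  3.22] turn 0.020
time: 21.8
ee_pos: [0.6057, -0.2884, 0.2777]
eef_rot: [0.999, 0.01, 0.053, 0.011]
ft_force: [0.4, -0.8, -0.1]
width: 0.0596
t 21.8 pos [ 0.6057 -0.2884  0.2777] yaw 0.021 w 0.0596 F [ 0.4 -0.8 -0.1] tilt [ 0.105 -0.021]
  tool shift cm [0.44 0.73 6.47] turn 0.021
```

```bash
python3 -m jog '[[0.2,0.4,1,0,1],[0.2,0.4,1,0,1],[0,0,1,0,1],[0,0,1,0,1],[0,0,1,0,1],[0,0,0.7,0,1],[0,0,0.4,0,1],[0,0,0,0,1],[0,0,0,0,1],[0,0,0,0,1]]';  python3 -c "
from h import *
to(.617,-.297,.214)"
```

```text
time: 22.8
ee_pos: [0.6169, -0.296, 0.2111]
eef_rot: [0.999, 0.011, 0.052, 0.01]
ft_force: [0.3, -0.1, 0.1]
width: 0.0596
t 22.8 pos [ 0.6169 -0.296   0.2111] yaw 0.024 w 0.0596 F [ 0.3 -0.1  0.1] tilt [ 0.103 -0.019]
  tool shift cm [ 0.04  0.11 -0.28] turn 0.024
```

```bash
python3 -m jog '[[0,0.1,-0.2,0,1],[0,0,0,0,0],[0,0,0,0,0],[0,0,0,0,0],[0,0,0,0,0],[0,0,-1,0,0],[-0.5,0,-3,0,0],[-2,0,-1,0,0],[-2,-2,0,0,0],[-2,-2,0,0,0]]'; python3 -c "
from h import *
to(.434,-.124,.031)"; python3 -m jog '[[-2,-2,0,0,0],[-2,-2,0,0,0],[-2,-2,0,0,0],[-2,-2,0,0,0],[-2,-2,0,0,0],[-1.5,-1.5,0,0,0],[-1,-0.5,0,0,0],[0,0,1,0,0],[0,0,1,0,0],[0,0,0,0,0]]';python3 -c "
from h import *
to(.434,-.124,.031)
s=shot('scene');B=cv2.cvtColor(s['pixels'][290:400,150:290],cv2.COLOR_RGB2BGR)
cv2.imwrite('pics/d3.png',cv2.resize(B,None,fx=5,fy=5,interpolation=2))"
```

```text
time: 23.8
ee_pos: [0.5459, -0.2588, 0.2612]
eef_rot: [0.998, 0.011, 0.054, 0.011]
ft_force: [0.1, 0.9, 0.0]
width: 0.0868
t 23.8 pos [ 0.5459 -0.2588  0.2612] yaw 0.022 w 0.0868 F [0.1 0.9 0. ] tilt [ 0.108 -0.021]
  tool shift cm [-13.29 -14.23  21.39] turn 0.022
time: 24.8
ee_pos: [0.4165, -0.1361, 0.2307]
eef_rot: [0.998, 0.012, 0.059, 0.014]
ft_force: [-0.5, 0.9, 0.3]
width: 0.0873
t 24.8 pos [ 0.4165 -0.1361  0.2307] yaw 0.025 w 0.0873 F [-0.5  0.9  0.3] tilt [ 0.118 -0.027]
  tool shift cm [-0.57 -1.77 20.  ] turn 0.025
```

View pics/d3.png

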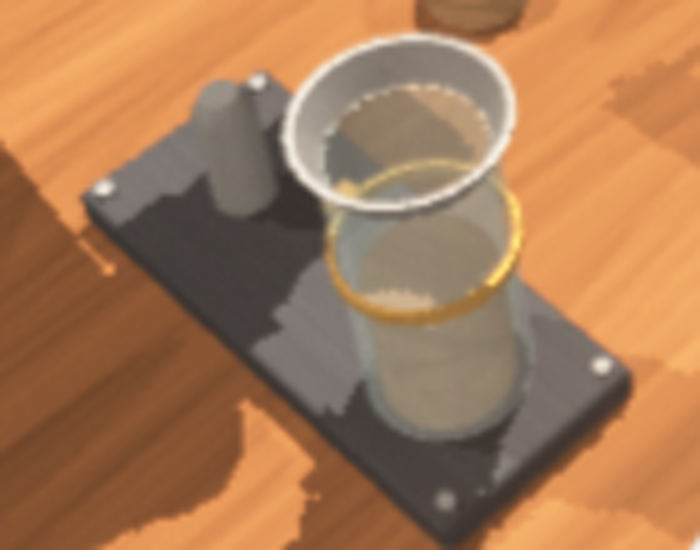

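Three pucks lie flat, with the visible top face at crop rows 215–305, about one puck below the band's upper edge. Fetching the fourth.

```bash
python3 -m jog '[[-0.2,-0.6,2,0,0],[-0.2,-0.6,2,0,0],[-0.2,-0.6,2,0,0],[0,0,2,0,0],[0,0,2,0,0],[0,0,2,0,0],[0,0,2,0,0],[0,0,1,0,0],[0,0,0,0,0],[0,0,0,0,0]]'; python3 -c "
from h import *
to(.434,-.124,.031)
c=shot('wrist');print(proj(c,[.434,-.124,.024]))
cv2.imwrite('pics/w4.png',cv2.resize(cv2.cvtColor(c['pixels'],cv2.COLOR_RGB2BGR),None,fx=.6,fy=.6))"
```

```text
time: 25.85
ee_pos: [0.4341, -0.1242, 0.077]
eef_rot: [0.998, 0.01, 0.06, 0.013]
ft_force: [0.3, -0.5, 0.5]
width: 0.0873
t 25.9 pos [ 0.4341 -0.1242  0.077 ] yaw 0.022 w 0.0873 F [ 0.3 -0.5  0.5] tilt [ 0.12  -0.025]
  tool shift cm [-0.56 -0.14  4.57] turn 0.022
[314.02247019 289.5720278 ]
```

View pics/w4.png

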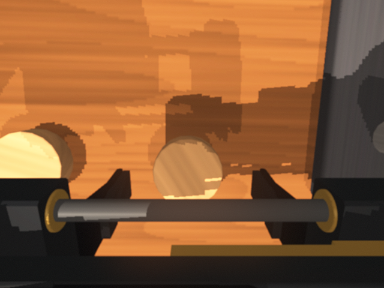

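The puck is at about (312,283) full scale, and I predicted (314,290), so it lies about 3 mm further out. Descending and gripping.

```bash
python3 -m jog '[[0,-0.1,1,0,0],[-0.1,0,1,0,0],[-0.1,0,1,0,0],[0,0,1,0,0],[0,0,0.5,0,0],[0,0,0,0,1],[0,0,0,0,1],[0,0,0,0,1],[0,0,0,0,1],[0,0,0,0,1]]'; python3 -c "
from h import *
to(.437,-.124,.031)"; python3 -m jog '[[0,0,0,0,1],[0,0,0,0,1],[0,0,0,0,1],[0,0,-2,0,1],[0,0,-2,0,1],[0,0,-2.5,0,1],[0,0,-2.5,0,1],[0,0,-2.5,0,1],[0,0,-2.5,0,1],[0,0,-2.5,0,1]]';  python3 -c "
from h import *
to(.6175,-.297,.250)"
```

```text
time: 26.9
ee_pos: [0.4392, -0.1248, 0.0304]
eef_rot: [0.998, 0.01, 0.062, 0.014]
ft_force: [0.1, -0.5, -0.6]
width: 0.0592
t 26.9 pos [ 0.4392 -0.1248  0.0304] yaw 0.022 w 0.0592 F [ 0.1 -0.5 -0.6] tilt [ 0.124 -0.026]
  tool shift cm [-0.21 -0.08 -0.09] turn 0.022
time: 27.9
ee_pos: [0.4156, -0.1195, 0.1971]
eef_rot: [0.998, 0.01, 0.059, 0.012]
ft_force: [-0.1, -0.3, -0.6]
width: 0.0594
t 27.9 pos [ 0.4156 -0.1195  0.1971] yaw 0.022 w 0.0594 F [-0.1 -0.3 -0.6] tilt [ 0.117 -0.023]
  tool shift cm [20.27 18.27 -2.47] turn 0.022
```

```bash
python3 -m jog '[[0,0,-2.5,0,1],[1,1,-2,0,1],[2,1.8,0,0,1],[2,1.8,0,0,1],[2,1.8,0,0,1],[2,1.8,0,0,1],[2,1.8,0,0,1],[2,1.8,0,0,1],[2,1.8,0,0,1],[2,1.8,0,0,1]]'; python3 -c "
from h import *
to(.6185,-.297,.250)"; python3 -m jog '[[1,1,0.5,0,1],[1,1,0.5,0,1],[0.5,0.4,0.5,0,1],[0,0,0.5,0,1],[0,0,0.5,0,1],[0,0,0,0,1],[0,0,0,0,1],[0,0,0,0,1],[0,0,0,0,1],[0,0,0,0,1]]';  python3 -c "
from h import *
to(.6185,-.297,.214)"
```

```text
time: 28.9
ee_pos: [0.5872, -0.2725, 0.2743]
eef_rot: [0.998, 0.012, 0.062, 0.015]
ft_force: [0.8, 0.2, -0.4]
width: 0.0593
t 28.9 pos [ 0.5872 -0.2725  0.2743] yaw 0.025 w 0.0593 F [ 0.8  0.2 -0.4] tilt [ 0.123 -0.028]
  tool shift cm [2.74 2.44 2.87] turn 0.025
time: 29.9
ee_pos: [0.6168, -0.2978, 0.251]
eef_rot: [0.998, 0.011, 0.061, 0.014]
ft_force: [-0.0, -0.2, -0.5]
width: 0.0595
t 29.9 pos [ 0.6168 -0.2978  0.251 ] yaw 0.025 w 0.0595 F [-0.  -0.2 -0.5] tilt [ 0.122 -0.027]
  tool shift cm [-0.28 -0.19  3.69] turn 0.025
```

```bash
python3 -m jog '[[-0.15,-0.1,0.8,0,1],[-0.1,0,0.8,0,1],[0,0,0.8,0,1],[0,0,0.7,0,1],[0,0,0.4,0,1],[0,0,0,0,1],[0,0,0,0,1],[0,0,0,0,1],[0,0,0,0,1],[0,0,0,0,1]]';  python3 -c "
from h import *
to(.6185,-.297,.214)"
```

```text
time: 30.9
ee_pos: [0.6186, -0.2978, 0.2126]
eef_rot: [0.998, 0.011, 0.061, 0.014]
ft_force: [0.2, 1.0, -0.0]
width: 0.0594
t 30.9 pos [ 0.6186 -0.2978  0.2126] yaw 0.024 w 0.0594 F [ 0.2  1.  -0. ] tilt [ 0.122 -0.027]
  tool shift cm [ 0.01 -0.08 -0.14] turn 0.024
```

```bash
python3 -m jog '[[0,0,0,0,0],[0,0,0,0,0],[0,0,0,0,0],[0,0,0,0,0],[0,0,-1,0,0],[-0.5,0,-3,0,0],[-1,-1,-1,0,0],[-1,-3,0,0,0],[-1,-3,0,0,0],[-1,-3,0,0,0]]'; python3 -m jog '[[-1,-3,0,0,0],[-1,-3,0,0,0],[-1,-3,0,0,0],[-1,-3,0,0,0],[-1,-3,0,0,0],[0,0,0,0,0],[0,0,0,0,0],[0,0,0,0,0],[0,0,0,0,0],[0,0,0,0,0]]';python3 -c "
from h import *
to(.439,.011,.1)
s=shot('scene');B=cv2.cvtColor(s['pixels'][290:390,160:290],cv2.COLOR_RGB2BGR)
c=shot('top');C=cv2.cvtColor(c['pixels'][205:260,405:470],cv2.COLOR_RGB2BGR)
cv2.imwrite('pics/d4.png',np.hstack([cv2.resize(B,(520,400),interpolation=2),cv2.resize(C,(260,220),interpolation=2)[:400].repeat(1,0) if 0 else cv2.copyMakeBorder(cv2.resize(C,(260,220),interpolation=2),0,180,0,0,0)]))"
```

```text
time: 31.9
ee_pos: [0.5646, -0.1998, 0.2598]
eef_rot: [0.998, 0.008, 0.063, 0.016]
ft_force: [0.5, 0.7, 0.4]
width: 0.0866
time: 32.9
ee_pos: [0.511, -0.0426, 0.2562]
eef_rot: [0.998, 0.01, 0.067, 0.018]
ft_force: [-0.2, -0.2, -0.9]
width: 0.087
t 32.9 pos [ 0.511  -0.0426  0.2562] yaw 0.022 w 0.0870 F [-0.2 -0.2 -0.9] tilt [ 0.135 -0.034]
  tool shift cm [-9.12 -6.05 14.31] turn 0.022
```

View pics/d4.png

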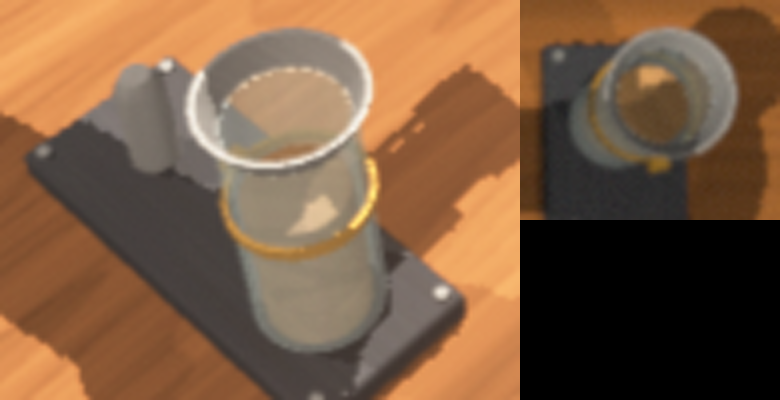

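Four pucks are stacked flat, and the top face, at crop rows 165–235, now looks close to the band plane. I'll take a closer oblique wrist view to compare the stack top with the band's upper edge.

```bash
python3 -m jog '[[1,1.5,0.5,0,0],[1,1.5,0.5,0,0],[1,1.5,0.5,0,0],[1,1.5,0.5,0,0],[0.5,0.5,0,0,0],[0,0,0,0,0],[0,0,0,0,0],[0,0,0,0,0],[0,0,0,0,0],[0,0,0,0,0]]';python3 -c "
from h import *
to(.439,.011,.1)
c=shot('wrist','w5.png')
ax=np.array([.618,-.297]);o=ray(c,0,0)[0];d=o[:2]-ax;D=np.linalg.norm(d);d/=D;print(o,D)
u0,v0=proj(c,[*ax,.117]);print(u0,v0)
x0,y0=int(max(0,min(420,u0-120))),int(max(0,min(300,v0-90)))
print('crop',x0,y0)
for n,rad,z in [('puck4 near',.03,.116),('puck4 far',-.03,.116),('puck5 near',.03,.14),('mark96 near',.0405,.116),('mark100 near',.0405,.120),('mark92 near',.0405,.112),('mark96 far',-.0405,.116),('rim near',.046,.188),('rim far',-.046,.188),('foot near',.037,.02)]:
    q=proj(c,[*(ax+rad*d),z]);print(n,np.round(q,1),'crop x3',np.round((q-[x0,y0])*3,0))
B=cv2.cvtColor(c['pixels'][y0:y0+180,x0:x0+220],cv2.COLOR_RGB2BGR)
cv2.imwrite('pics/w5c.png',cv2.resize(B,None,fx=3,fy=3,interpolation=2))"
```

```text
time: 34.0
ee_pos: [0.5614, -0.1105, 0.2434]
eef_rot: [0.998, 0.009, 0.067, 0.017]
ft_force: [-0.2, 0.2, 0.0]
width: 0.0869
t 34.0 pos [ 0.5614 -0.1105  0.2434] yaw 0.021 w 0.0869 F [-0.2  0.2  0. ] tilt [ 0.133 -0.033]
  tool shift cm [-13.78 -12.85  12.18] turn 0.021
[ 0.61933206 -0.10471881  0.39278987] 0.19228580753652222
584.956827857456 182.36632161495365
crop 420 92
puck4 near [541.2 181.3] crop x3 [364. 268.]
puck4 far [626.4 183.4] crop x3 [619. 274.]
puck5 near [563.2 181.8] crop x3 [430. 270.]
mark96 near [526.1 181. ] crop x3 [318. 267.]
mark100 near [529.3 181. ] crop x3 [328. 267.]
mark92 near [523.  180.9] crop x3 [309. 267.]
mark96 far [641.2 183.7] crop x3 [664. 275.]
rim near [591.7 182.5] crop x3 [515. 272.]
rim far [765.1 186.7] crop x3 [1035.  284.]
foot near [473.4 179.7] crop x3 [160. 263.]
```

View pics/w5c.png

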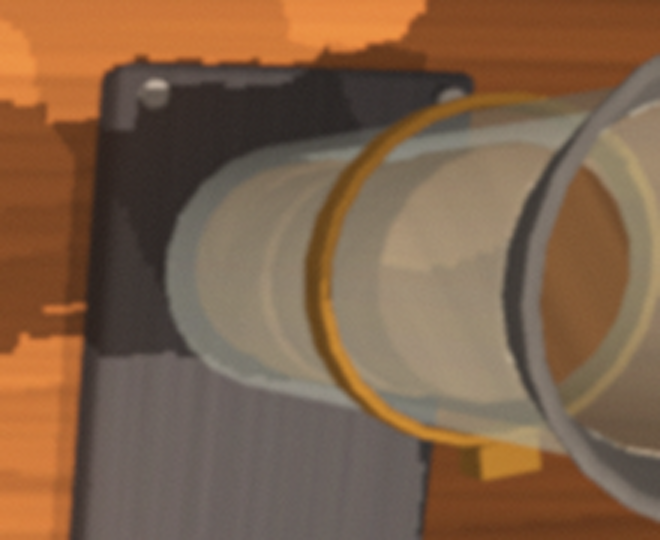

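The wrist view shows four flat pucks inside the tube. The band's near edge is at crop x 308–333, the top puck's near edge at about 380, the foot at 168 and the rim at 507. The count turns on a few mm of band height, so I'll read the edge profile here and again from the opposite side of the tube, so that the camera bias cancels.

```bash
python3 -c "
from h import *
im=cv2.cvtColor(cv2.imread('pics/w5.png'),cv2.COLOR_BGR2HSV)
for v in (178,181,184): print([(u,*map(int,im[v,u])) for u in range(518,536)])
print([(u,*map(int,im[181,u])) for u in range(584,598)])
print([(u,*map(int,im[181,u])) for u in range(470,482)])
"
python3 -m jog '[[1,1,-2,0,0],[1,2,-1,0,0],[1,3,0,0,0],[1,4,0,0,0],[0.5,4,0,0,0],[0,4,0,0,0],[0,4,0,0,0],[0,4,0,0,0],[0,4,0,0,0],[-0.5,4,0,0,0]]';python3 -m jog '[[-0.5,3,0,0,0],[-0.5,2,0.5,0,0],[-0.5,1,1,0,0],[0,0,0,0,0],[0,0,0,0,0],[0,0,0,0,0],[0,0,0,0,0],[0,0,0,0,0],[0,0,0,0,0],[0,0,0,0,0]]'; python3 -c "
from h import *
to(.561,-.485,.243)"
```

```text
[(518, 18, 63, 142), (519, 18, 62, 143), (520, 18, 71, 137), (521, 17, 97, 123), (522, 17, 149, 106), (523, 17, 180, 102), (524, 16, 181, 103), (525, 17, 185, 102), (526, 16, 181, 114), (527, 17, 184, 132), (528, 17, 189, 144), (529, 17, 177, 144), (530, 17, 142, 140), (531, 18, 95, 137), (532, 18, 68, 136), (533, 19, 60, 136), (534, 19, 60, 136), (535, 18, 61, 138)]
[(518, 16, 63, 146), (519, 16, 66, 144), (520, 17, 72, 138), (521, 17, 102, 120), (522, 16, 150, 104), (523, 17, 185, 99), (524, 16, 179, 101), (525, 17, 180, 105), (526, 16, 187, 112), (527, 17, 184, 132), (528, 17, 187, 143), (529, 16, 173, 143), (530, 16, 134, 139), (531, 17, 87, 137), (532, 18, 63, 137), (533, 17, 57, 138), (534, 18, 62, 140), (535, 18, 58, 140)]
[(518, 18, 57, 144), (519, 17, 62, 145), (520, 17, 69, 136), (521, 17, 99, 121), (522, 16, 150, 102), (523, 17, 179, 97), (524, 16, 184, 97), (525, 17, 180, 102), (526, 17, 185, 113), (527, 17, 185, 135), (528, 17, 187, 147), (529, 16, 171, 143), (530, 16, 123, 139), (531, 18, 76, 137), (532, 18, 61, 139), (533, 18, 60, 141), (534, 18, 62, 143), (535, 18, 64
[... 204 characters left out ...]
(594, 15, 45, 79), (595, 13, 39, 104), (596, 14, 39, 124), (597, 15, 40, 127)]
[(470, 7, 38, 60), (471, 9, 46, 55), (472, 10, 61, 50), (473, 7, 49, 47), (474, 9, 43, 60), (475, 14, 32, 88), (476, 23, 27, 114), (477, 24, 29, 122), (478, 21, 27, 121), (479, 17, 30, 121), (480, 19, 30, 119), (481, 19, 30, 119)]
time: 35.05
ee_pos: [0.6096, -0.4489, 0.2952]
eef_rot: [0.997, 0.018, 0.069, 0.017]
ft_force: [0.3, 0.1, 0.6]
width: 0.087
time: 36.05
ee_pos: [0.5984, -0.5124, 0.2799]
eef_rot: [0.997, 0.018, 0.069, 0.017]
ft_force: [0.1, 0.5, -0.2]
width: 0.0871
t 36.0 pos [ 0.5984 -0.5124  0.2799] yaw 0.039 w 0.0871 F [ 0.1  0.5 -0.2] tilt [ 0.139 -0.031]
  tool shift cm [-4.1  -3.    3.05] turn 0.039
```

```bash
cat > band.py <<'E'
from h import *
import sys
c=shot('wrist',sys.argv[1]);im=cv2.cvtColor(c['pixels'],cv2.COLOR_RGB2HSV)
ax=np.array([.618,-.297]);o=ray(c,0,0)[0];d=o[:2]-ax;d/=np.linalg.norm(d);print(o)
for n,rad,z in [('puck4 near',.03,.116),('mark96 near',.0405,.116),('mark100 near',.0405,.120),('lower@96',.0405,.108),('rim near',.046,.188),('foot near',.037,.02)]:
    q=proj(c,[*(ax+rad*d),z]);print(n,np.round(q,1))
    if n in('mark96 near','rim near','foot near') and 12<q[0]<628:
        u,v=np.round(q).astype(int);print([(k,*map(int,im[v,k])) for k in range(u-10,u+11)])
to(.561,-.485,.243)
E
python3 band.py w6.png
```

```text
[ 0.65550318 -0.50551754  0.42951601]
puck4 near [ 63.2 212.7]
mark96 near [ 77.2 210.7]
[(67, 15, 74, 97), (68, 17, 70, 91), (69, 18, 72, 89), (70, 17, 74, 89), (71, 18, 74, 90), (72, 18, 71, 90), (73, 16, 69, 92), (74, 16, 88, 98), (75, 16, 132, 124), (76, 16, 172, 159), (77, 17, 188, 180), (78, 18, 191, 176), (79, 17, 188, 153), (80, 17, 188, 121), (81, 17, 194, 105), (82, 17, 185, 106), (83, 16, 175, 102), (84, 16, 138, 96), (85, 17, 90, 94), (86, 17, 69, 92), (87, 17, 70, 95)]
mark100 near [ 74.2 211.1]
lower@96 [ 82.8 209.9]
rim near [ 18.6 219.2]
[(9, 13, 151, 118), (10, 14, 157, 120), (11, 14, 152, 119), (12, 13, 106, 140), (13, 13, 61, 180), (14, 14, 40, 216), (15, 14, 33, 230), (16, 15, 31, 231), (17, 14, 36, 228), (18, 15, 40, 200), (19, 14, 44, 139), (20, 12, 40, 83), (21, 10, 36, 64), (22, 13, 35, 65), (23, 16, 52, 73), (24, 15, 76, 104), (25, 15, 93, 140), (26, 15, 97, 160), (27, 15, 103, 164), (28, 16, 105, 161), (29, 16, 103, 159)]
foot near [126.9 203.4]
[(117, 16, 74, 93), (118, 16, 72, 92), (119, 16, 67, 91), (120, 17, 63, 85), (121, 17, 49, 83), (122, 17, 30, 77), (123, 20, 21, 74), (124, 15, 20, 76), (125, 17, 23, 79), (126, 17, 23, 77), (127, 10, 33, 69), (128, 13, 31, 58), (129, 11, 37, 55), (130, 10, 40, 57), (131, 11, 36, 56), (132, 9, 32, 55), (133, 13, 42, 55), (134, 4, 36, 57), (135, 10, 41, 56), (136, 11, 37, 55), (137, 8, 36, 57)]
t 36.1 pos [ 0.5984 -0.5124  0.28  ] yaw 0.039 w 0.0868 F [-0.  -0.8  0.7] tilt [ 0.139 -0.031]
  tool shift cm [-4.11 -3.    3.05] turn 0.039
```

```bash
python3 -c "
from h import *
a=cv2.imread('pics/w5.png').astype(int).sum(2)/3;b=cv2.imread('pics/w6.png').astype(int).sum(2)/3
print('A',[(u,int(a[176:188,u].mean())) for u in range(532,560)])
print('B',[(u,int(b[207:217,u].mean())) for u in range(44,76)])
B=cv2.imread('pics/w6.png')[120:300,0:200];A=cv2.imread('pics/w5.png')[92:272,440:640]
cv2.imwrite('pics/w6c.png',np.hstack([cv2.resize(A,(400,360),interpolation=2),cv2.resize(B,(400,360),interpolation=2)]))"
```

```text
A [(532, 122), (533, 123), (534, 124), (535, 125), (536, 125), (537, 125), (538, 126), (539, 126), (540, 126), (541, 127), (542, 126), (543, 126), (544, 127), (545, 128), (546, 133), (547, 138), (548, 141), (549, 142), (550, 142), (551, 143), (552, 143), (553, 142), (554, 142), (555, 142), (556, 142), (557, 142), (558, 142), (559, 142)]
B [(44, 131), (45, 130), (46, 130), (47, 130), (48, 130), (49, 130), (50, 130), (51, 130), (52, 130), (53, 130), (54, 131), (55, 130), (56, 130), (57, 131), (58, 131), (59, 131), (60, 130), (61, 129), (62, 128), (63, 125), (64, 119), (65, 108), (66, 95), (67, 83), (68, 78), (69, 77), (70, 78), (71, 78), (72, 78), (73, 80), (74, 84), (75, 95)]
```

View pics/w6c.png

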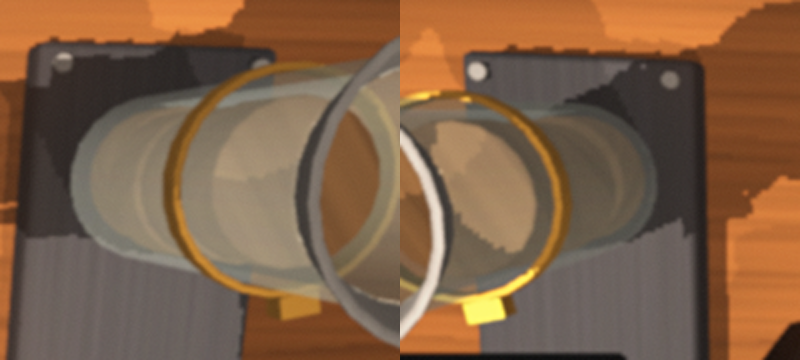

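Comparing band and puck edges in the two opposite views cancels both the camera bias and the puck's off-centre shift. The band's upper edge comes out about 93 mm above the floor. Four pucks (96 mm) reach it and three (72 mm) don't, so filling is complete. Now I'll locate the sleeve and timer numerically in the top view.

```bash
cat > find.py <<'E'
from h import *
c=shot('top');hsv=cv2.cvtColor(c['pixels'],cv2.COLOR_RGB2HSV)
def comps(m,z,lo,hi,box=(205,215,345,335)):
    M=np.zeros_like(m);x0,y0,x1,y1=box;M[y0:y1,x0:x1]=m[y0:y1,x0:x1]
    cs,_=cv2.findContours(M,cv2.RETR_EXTERNAL,cv2.CHAIN_APPROX_NONE)
    for k in cs:
        if lo<cv2.contourArea(k)<hi:
            (u,v),rad=cv2.minEnclosingCircle(k);x,y,w,h=cv2.boundingRect(k)
            print('  c',np.round([u,v,rad],1),'bb',w,h,'area',cv2.contourArea(k),'mean hsv',np.round(cv2.mean(hsv,cv2.drawContours(np.zeros(m.shape,'uint8'),[k],0,1,-1))[:3]),'xyz',np.round(onz(c,u,v,z),3),'rect',np.round(cv2.minAreaRect(k)[2],1),np.round([onz(c,*b,z)[:2] for b in cv2.boxPoints(cv2.minAreaRect(k))],3).tolist())
m=cv2.inRange(hsv,(0,0,60),(180,80,255));print('grey/white');comps(m,.05,60,2000)
E
python3 find.py; python3 -c "
from h import *
to(.542,.119,.25)"
```

```text
grey/white
  c [299.  281.5  20.9] bb 25 42 area 699.5 mean hsv [ 24.  46. 163.] xyz [0.476 0.102 0.05 ] rect 90.0 [[0.538, 0.138], [0.537, 0.066], [0.415, 0.067], [0.415, 0.139]]
  c [237.5 272.4  19.5] bb 36 35 area 858.5 mean hsv [ 33.  28. 158.] xyz [0.505 0.287 0.05 ] rect 14.0 [[0.466, 0.347], [0.559, 0.325], [0.535, 0.231], [0.442, 0.254]]
t 36.1 pos [ 0.5983 -0.5126  0.2798] yaw 0.039 w 0.0870 F [-0.2 -1.   0.1] tilt [ 0.138 -0.031]
  tool shift cm [ -3.55 -63.38   0.21] turn 0.039
```

Run:
```python
from h import *
c=shot('top','t2.png');hsv=cv2.cvtColor(c['pixels'],cv2.COLOR_RGB2HSV)
for v in range(244,308):
    print(v,''.join('#' if s<80 and V>=60 and h>0 else ('T' if 70<h<100 and s>100 else ('.' if V>110 else ',')) for h,s,V in hsv[v,276:325]))
print(hsv[268,284:320].tolist())
```

```text
244 ,,,,,,,,,........................................
245 ,,,,,,,,.........................................
246 ,,,,,............................................
247 ,,,,.............................................
248 ,,...............................................
249 ,................................................
250 .................................................
251 .................................................
252 .................................................
253 .................................................
254 .................................................
255 .................................................
256 .................................................
257 .................................................
258 .................................................
259 .............................,,,,,,..............
260 ........................,,,,,,,,,,,,,............
261 ...................######,,,,,,,,,,,,............
262 ................###########,,,,,,,,,,,...........
263 ...............#############,,,,,,,,,,,..........
264 ..............##
[... 2205 characters left out ...]
..........................................
306 .................................................
307 .................................................
[[14, 180, 160], [14, 176, 159], [14, 173, 153], [12, 123, 151], [14, 58, 164], [17, 29, 174], [19, 24, 169], [19, 25, 142], [18, 32, 95], [12, 112, 75], [12, 154, 73], [14, 182, 70], [13, 174, 72], [13, 170, 72], [14, 182, 70], [14, 172, 74], [13, 157, 94], [12, 117, 137], [14, 65, 166], [17, 31, 173], [22, 23, 169], [19, 29, 151], [14, 66, 105], [14, 154, 78], [14, 168, 73], [14, 184, 72], [14, 184, 72], [13, 178, 70], [15, 184, 68], [14, 188, 72], [13, 174, 95], [14, 180, 129], [14, 184, 136], [14, 178, 136], [13, 180, 136], [13, 180, 136]]
```

The sleeve has been knocked: its ring now centres at (297,269.5), nearly touching the bowl, whose centre is still at (299.5,291). I'll grip it with the jaws along y, clear of the bowl, and lift it slightly away from the bowl.

```bash
python3 -m jog '[[-0.5,-2,0,0,0],[-0.5,-3,0,0,0],[-0.5,-3.5,0,0,0],[-0.5,-3.5,0,0,0],[-0.5,-3.5,0,0,0],[-0.5,-3.5,0,0,0],[-0.5,-3.5,0,0,0],[-0.5,-3.5,0,0,0],[-0.5,-3.5,0,0,0],[-0.5,-3.5,0,0,0]]'; python3 -m jog '[[-0.5,-3.5,0,0,0],[-0.5,-3.5,0,0,0],[-0.5,-3.5,0,0,0],[-0.5,-3.5,0,0,0],[-0.5,-3.5,0,0,0],[-0.5,-3.5,0,0,0],[0,-3,0,0,0],[0,-2,0,0,0],[0,-1,0,0,0],[0,0,0,0,0]]'; python3 -c "
from h import *
c=shot('top');print(onz(c,297,269.3,.05),onz(c,299.5,290.5,.038))
to(.512,.108,.15);print(pose()[1][2])"
```

```text
time: 37.2
ee_pos: [0.5339, -0.1795, 0.2581]
eef_rot: [0.997, 0.013, 0.069, 0.019]
ft_force: [0.9, 1.4, 0.9]
width: 0.0871
time: 38.2
ee_pos: [0.494, 0.1045, 0.2453]
eef_rot: [0.997, 0.016, 0.072, 0.02]
ft_force: [0.2, -0.2, 0.8]
width: 0.0869
[0.512757   0.10830068 0.05      ] [0.44912883 0.10141948 0.038     ]
t 38.2 pos [0.4941 0.1035 0.2453] yaw 0.034 w 0.0870 F [-0.1  0.  -0.1] tilt [ 0.144 -0.038]
  tool shift cm [ 0.42 -0.8   9.66] turn 0.034
[ 0.14321603  0.04213404 -0.98879416]
```

```bash
python3 -m jog '[[0.1,-0.3,1.5,0,0],[0.1,-0.3,1.5,0,0],[0.1,-0.2,1.5,0,0],[0.1,0,1.5,0,0],[0,0,1.5,0,0],[0,0,1.5,0,0],[0,0,0.6,0,0],[0,0,0,0,0],[0,0,0,0,0],[0,0,0,0,0]]'; python3 -c "
from h import *
c=shot('wrist','w7.png');to(.513,.108,.04)
print(proj(c,[.513,.108,.05]),proj(c,[.541,.108,.05]),proj(c,[.513,.136,.05]),proj(c,[.513,.08,.05]))"
```

```text
time: 39.25
ee_pos: [0.5124, 0.0993, 0.1382]
eef_rot: [0.997, 0.009, 0.069, 0.021]
ft_force: [-0.1, -0.1, -0.3]
width: 0.087
t 39.3 pos [0.5125 0.0993 0.1384] yaw 0.022 w 0.0869 F [0.8 0.3 0. ] tilt [ 0.138 -0.041]
  tool shift cm [-1.28 -1.3   9.71] turn 0.022
[296.10308596 273.91034265] [296.52052603 227.051793  ] [248.60596902 273.62271285] [343.10315014 274.19496244]
```

View pics/w7.png

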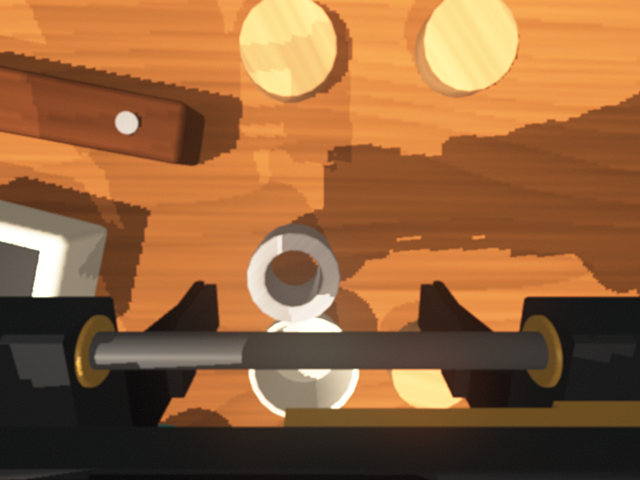

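The sleeve ring centres at (293,277), and I predicted (296,274), so it is at about (0.511, 0.110). It is just touching the bowl's edge, and both fingers have clear room. Descending.

```bash
python3 -m jog '[[-0.3,-0.5,1.2,0,0],[-0.3,-0.5,1.2,0,0],[-0.3,-0.4,1.2,0,0],[-0.2,0,1.2,0,0],[-0.2,0,1.2,0,0],[-0.2,0,1.2,0,0],[0,0,1.2,0,0],[0,0,0.8,0,0],[0,0,0,0,0],[0,0,0,0,0]]'; python3 -c "
from h import *
to(.511,.110,.04)"
```

```text
time: 40.3
ee_pos: [0.5095, 0.1103, 0.0359]
eef_rot: [0.997, 0.01, 0.068, 0.021]
ft_force: [-0.2, 0.1, 0.1]
width: 0.0867
t 40.3 pos [0.5095 0.1103 0.0359] yaw 0.023 w 0.0867 F [-0.2  0.1  0.1] tilt [ 0.137 -0.041]
  tool shift cm [ 0.2   0.05 -0.38] turn 0.023
```

```bash
python3 -m jog '[[0.2,0,-0.3,0,0],[0,0,0,0,0],[0,0,0,0,1],[0,0,0,0,1],[0,0,0,0,1],[0,0,0,0,1],[0,0,0,0,1],[0,0,0,0,1],[0,0,0,0,1],[0,0,0,0,1]]' 40; python3 -c "
from h import *
to(.511,.110,.04)"; python3 -m jog '[[0.3,0,-0.5,0,1],[0.4,0.05,-1,0,1],[0.4,0.1,-1.5,0,1],[0.4,0.1,-2,0,1],[0.4,0.1,-2,0,1],[0.4,0.1,-2,0,1],[0.4,0.1,-2,0,1],[0.4,0.1,-2,0,1],[0.4,0.1,-2,0,1],[0,0,0,0,1]]';  python3 -c "
from h import *
to(.468,-.297,.2);print(proj(shot('wrist','w8.png'),[.51,.11,.05]))"
```

```text
time: 41.3
ee_pos: [0.5128, 0.1107, 0.0417]
eef_rot: [0.997, 0.01, 0.07, 0.021]
ft_force: [-0.1, -0.2, 0.3]
width: 0.0559
t 41.3 pos [0.5128 0.1107 0.0417] yaw 0.022 w 0.0559 F [-0.1 -0.2  0.3] tilt [ 0.141 -0.041]
  tool shift cm [-0.2   0.06  0.14] turn 0.022
time: 42.3
ee_pos: [0.5265, 0.1108, 0.2062]
eef_rot: [0.997, 0.011, 0.069, 0.02]
ft_force: [0.2, -0.2, -2.2]
width: 0.0561
t 42.3 pos [0.5265 0.1108 0.2062] yaw 0.025 w 0.0561 F [ 0.2 -0.2 -2.2] tilt [ 0.139 -0.039]
  tool shift cm [-6.88 40.6   1.39] turn 0.025
[309.4723769 275.4728922]
```

```bash
python3 -m jog '[[-0.5,2,0,0,1],[-0.5,3,0,0,1],[-0.5,3,0,0,1],[-0.5,3,0,0,1],[-0.5,3,0,0,1],[-0.5,3,0,0,1],[-0.5,3,0,0,1],[-0.5,3,0,0,1],[-0.5,3,0,0,1],[-0.5,3,0,0,1]]'; python3 -m jog '[[-0.5,3,0,0,1],[-0.5,3,0,0,1],[0,2,0,0,1],[0,1.5,0,0,1],[0,1,0,0,1],[0,0.5,0,0,1],[0,0,0,0,1],[0,0,0,0,1],[0,0,0,0,1],[0,0,0,0,1]]'; python3 -c "
from h import *
c=shot('wrist','w9.png');to(.4705,-.297,.15);print(proj(c,[.468,-.297,.09]))
m=cv2.inRange(cv2.cvtColor(c['pixels'],cv2.COLOR_RGB2HSV),(0,0,90),(180,70,255))
n,l,st,ce=cv2.connectedComponentsWithStats(m)
print([(st[i].tolist(),np.round(ce[i])) for i in range(1,n) if st[i,4]>150])"
```

```text
time: 43.35
ee_pos: [0.4744, -0.1853, 0.1982]
eef_rot: [0.998, 0.016, 0.061, 0.018]
ft_force: [0.7, -0.3, -2.0]
width: 0.056
time: 44.35
ee_pos: [0.4629, -0.2992, 0.1934]
eef_rot: [0.998, 0.016, 0.055, 0.015]
ft_force: [0.3, -0.2, -1.9]
width: 0.056
t 44.4 pos [ 0.4629 -0.2992  0.1934] yaw 0.033 w 0.0558 F [ 0.1 -0.2 -1.1] tilt [ 0.111 -0.028]
  tool shift cm [ 0.28 -0.33  4.39] turn 0.033
[308.85985009 257.0268581 ]
[([250, 0, 151, 56, 4538], array([316.,  22.])), ([240, 5, 154, 327, 32862], array([305., 185.])), ([172, 339, 78, 26, 1607], array([207., 351.])), ([252, 369, 135, 39, 4095], array([318., 386.]))]
```

```bash
python3 -m jog '[[0,-0.2,1,0,1],[0,-0.1,1,0,1],[0.1,0,1,0,1],[0.1,0,1,0,1],[0,0,0.5,0,1],[0,0,0,0,1],[0,0,0,0,1],[0,0,0,0,1],[0,0,0,0,1],[0,0,0,0,1]]'; python3 -c "
from h import *
to(.4705,-.297,.12)
s=shot('scene','s9.png')
print(proj(s,[.468,-.297,.09]),proj(s,[.468,-.297,.02]))
c=shot('wrist');print(proj(c,[.468,-.297,.158]))"
```

```text
time: 45.4
ee_pos: [0.4705, -0.2965, 0.1445]
eef_rot: [0.998, 0.016, 0.055, 0.015]
ft_force: [0.1, -0.8, -2.5]
width: 0.0558
t 45.4 pos [ 0.4705 -0.2965  0.1445] yaw 0.034 w 0.0558 F [ 0.1 -0.8 -2.5] tilt [ 0.11  -0.027]
  tool shift cm [-0.27 -0.03  2.44] turn 0.034
[192.98412731 308.77201622] [198.47203008 328.4149755 ]
[318.92724817 351.20002229]
```

```bash
python3 -m jog '[[-0.1,0,0.8,0,1],[-0.1,0,0.8,0,1],[-0.1,0,0.8,0,1],[-0.1,0,0.5,0,1],[0,0,0,0,1],[0,0,0,0,1],[0,0,0,0,1],[0,0,0,0,1],[0,0,0,0,1],[0,0,0,0,1]]'; python3 -c "
from h import *
to(.4705,-.297,.0625)"
```

```text
time: 46.5
ee_pos: [0.4698, -0.2972, 0.1126]
eef_rot: [0.998, 0.016, 0.055, 0.014]
ft_force: [0.0, 0.2, -2.9]
width: 0.0556
t 46.5 pos [ 0.4698 -0.2972  0.1126] yaw 0.034 w 0.0556 F [ 0.   0.2 -2.9] tilt [ 0.111 -0.027]
  tool shift cm [-0.48 -0.17  4.98] turn 0.034
```

Sleeve's bottom is about 19 mm below the stub's top with no side force. Lowering further.

```bash
python3 -m jog '[[-0.1,0,0.8,0,1],[-0.1,0,0.8,0,1],[-0.1,0,0.8,0,1],[-0.1,0,0.8,0,1],[0,0,0,0,1],[0,0,0,0,1],[0,0,0,0,1],[0,0,0,0,1],[0,0,0,0,1],[0,0,0,0,1]]'; python3 -c "
from h import *
to(.4705,-.297,.0625)"
```

```text
time: 47.5
ee_pos: [0.4699, -0.2975, 0.0773]
eef_rot: [0.998, 0.017, 0.055, 0.014]
ft_force: [1.3, 1.0, -3.1]
width: 0.0556
t 47.5 pos [ 0.4699 -0.2975  0.0773] yaw 0.035 w 0.0556 F [ 1.3  1.  -3.1] tilt [ 0.111 -0.026]
  tool shift cm [-0.1  -0.09  1.48] turn 0.035
```

```bash
python3 -m jog '[[-0.1,0,0.6,0,1],[0,0,0.5,0,1],[0,0,0.3,0,1],[0,0,0.2,0,1],[0,0,0.2,0,1],[0,0,0,0,1],[0,0,0,0,1],[0,0,0,0,1],[0,0,0,0,1],[0,0,0,0,1]]'; python3 -c "
from h import *
to(.4705,-.297,.0625)"
```

```text
time: 48.5
ee_pos: [0.4702, -0.2979, 0.0613]
eef_rot: [0.998, 0.016, 0.054, 0.014]
ft_force: [-0.4, 3.3, 2.9]
width: 0.056
t 48.5 pos [ 0.4702 -0.2979  0.0613] yaw 0.035 w 0.0560 F [-0.4  3.3  2.9] tilt [ 0.109 -0.026]
  tool shift cm [ 0.04 -0.08 -0.12] turn 0.035
```

```bash
python3 -m jog '[[0,0,0,0,0],[0,0,0,0,0],[0,0,0,0,0],[0,0,0,0,0],[0,0,0,0,0],[0.1,0,-1,0,0],[0.2,0.05,-2,0,0],[0.3,0.1,-3,0,0],[0.3,0.1,-3,0,0],[0.3,0.1,-3,0,0]]'; python3 -m jog '[[0.3,-2,-2,0,0],[0.3,-3,-1,0,0],[0.2,-3,0,0,0],[0,-3,0,0,0],[0,-3,0,0,0],[0,-3,0,0,0],[0,-3,0,0,0],[0,-3,0,0,0],[0,-3,0,0,0],[0,-3,0,0,0]]'; python3 find.py
python3 - <<'E'
from h import *
to(.43,.29,.2)
s=shot('scene','s10.png');hsv=cv2.cvtColor(s['pixels'],cv2.COLOR_RGB2HSV)
for n,p in [('stub top',[.4685,-.297,.09]),('sleeve top c',[.4685,-.297,.07])]: print(n,proj(s,p))
for v in range(298,342): print(v,' '.join('%3d'%x for x in hsv[v,178:216:1,2]))
E
```

```text
time: 49.5
ee_pos: [0.4669, -0.2977, 0.1842]
eef_rot: [0.998, 0.016, 0.052, 0.013]
ft_force: [1.1, -1.0, -0.3]
width: 0.0871
time: 50.5
ee_pos: [0.4653, -0.0012, 0.2211]
eef_rot: [0.998, 0.013, 0.06, 0.019]
ft_force: [-0.1, 1.0, 0.1]
width: 0.0873
grey/white
  c [330.  304.9  32.3] bb 36 60 area 1816.5 mean hsv [ 21.  66. 156.] xyz [0.405 0.01  0.05 ] rect 90.0 [[0.495, 0.072], [0.495, -0.033], [0.319, -0.031], [0.32, 0.073]]
  c [297.5 288.6  13.7] bb 14 28 area 216.0 mean hsv [ 28.  36. 144.] xyz [0.455 0.107 0.05 ] rect 0.0 [[0.415, 0.136], [0.496, 0.135], [0.496, 0.096], [0.415, 0.097]]
  c [237.5 272.4  19.5] bb 36 35 area 861.0 mean hsv [ 34.  28. 157.] xyz [0.505 0.287 0.05 ] rect 14.0 [[0.466, 0.347], [0.559, 0.325], [0.535, 0.231], [0.442, 0.254]]
t 50.5 pos [0.4652 0.0042 0.2213] yaw 0.033 w 0.0870 F [-0.7  5.3 -0.7] tilt [ 0.122 -0.034]
  tool shift cm [ -2.81 -28.73   0.72] turn 0.033
stub top [193.11708992 308.88147478]
sleeve top c [194.7312103  314.66335758]
298 238 237 237 236 234 233 231 229 227 227 226 226 226 227 228 227 226 225 224 220 219 221 227 233 235 235 234 
[... 6051 characters left out ...]
  95  89  82  74  63  59  57  57  58  57  59  58  58  58  59  59  61  86 143
338  71  71  71  70  70  70  70  70  70  70  70  69  69  70  72  73  73  73  70  70  65  62  61  59  58  57  58  58  57  57  58  58  59  59  59  60  80 132
339  70  70  70  71  71  71  70  70  70  71  70  70  70  70  70  70  71  70  70  70  70  70  69  66  61  61  60  58  61  59  59  59  61  60  62  64  87 137
340  68  69  69  69  71  70  70  70  70  70  72  71  70  70  69  70  71  70  69  71  72  71  70  70  70  69  67  64  70  68  62  64  68  66  70  75 102 151
341  62  67  70  68  69  70  71  71  69  70  71  71  70  70  69  70  70  70  70  71  71  72  71  71  71  71  71  70  71  70  70  70  71  72  73  75 100 155
```

The sleeve sits fully down: its near bottom edge is at scene row 337, where about 338 was expected, and the stub shows above it. The timer is still at (237.5,272.4). I'll turn the tool to the stop's heading (about -0.16 rad) and open the jaws to about 50 mm. Then I'll push the timer's front face with both fingertips, one on each side of the button.

```bash
python3 -m jog '[[0,0,0,0.1,0.42],[-0.5,-1.5,0,0.1,0.42],[-1.1,-2.5,0,0,0.42],[-1.1,-3,0,0,0.42],[-1.1,-3,0,0,0.42],[-1.1,-3,0,0,0.42],[-1.1,-3,0,0,0.42],[-1.1,-3,0,0,0.42],[-1.1,-3,0,0,0.42],[-1.1,-3,0,0,0.42]]'; python3 -m jog '[[-0.5,-2,0,0,0.42],[-0.3,-1,0.5,0,0.42],[0,0,0.5,0,0.42],[0,0,0,0,0.42],[0,0,0,0,0.42],[0,0,0,0,0.42],[0,0,0,0,0.42],[0,0,0,0,0.42],[0,0,0,0,0.42],[0,0,0,0,0.42]]';python3 - <<'E'
from h import *
to(.408,.305,.15,-.16)
c=shot('wrist','w11.png')
for n,p in [('T1',[.553,.320,.055]),('T2',[.537,.235,.055]),('T3',[.458,.253,.055]),('T4',[.476,.339,.055]),('stopL',[.607,.365,.05]),('stopR',[.575,.17,.05])]: print(n,np.round(proj(c,p)))
g=cv2.inRange(cv2.cvtColor(c['pixels'],cv2.COLOR_RGB2HSV),(0,0,150),(180,90,255))
cs,_=cv2.findContours(g,0,2)
for k in cs:
    if cv2.contourArea(k)>1500: a=cv2.approxPolyDP(k,8,True)[:,0];print(cv2.contourArea(k),a.tolist(),[np.round(onz(c,*p,.055)[:2],3).tolist() for p in a])
E
```

```text
time: 51.6
ee_pos: [0.4191, 0.2643, 0.212]
eef_rot: [0.993, -0.095, 0.067, 0.014]
ft_force: [0.2, -0.8, 0.5]
width: 0.0508
time: 52.6
ee_pos: [0.4196, 0.2775, 0.2038]
eef_rot: [0.993, -0.094, 0.067, 0.014]
ft_force: [-0.5, -0.9, 0.4]
width: 0.0506
t 52.6 pos [0.4196 0.2775 0.2038] yaw -0.187 w 0.0506 F [-0.5 -0.9  0.4] tilt [ 0.13  -0.041]
  tool shift cm [-2.36 -2.56  5.06] turn -0.027
T1 [218.  82.]
T2 [342.  82.]
T3 [337. 198.]
T4 [216. 196.]
stopL [138.  15.]
stopR [424.   9.]
6749.0 [[526, 127], [493, 149], [486, 186], [476, 178], [505, 214], [536, 220], [568, 198], [577, 161], [556, 132]] [[0.483, 0.112], [0.472, 0.137], [0.446, 0.145], [0.454, 0.152], [0.424, 0.134], [0.415, 0.112], [0.426, 0.087], [0.452, 0.078], [0.475, 0.091]]
14713.5 [[215, 82], [212, 191], [246, 195], [248, 209], [266, 213], [330, 198], [338, 90]] [[0.553, 0.322], [0.48, 0.341], [0.473, 0.317], [0.463, 0.318], [0.457, 0.306], [0.459, 0.258], [0.532, 0.239]]
```

The timer's corners in this close view agree with the top view: centre (0.506, 0.290), yaw about -0.24. Moving in front of its face and down.

```bash
python3 -m jog '[[-1,-1,0,-0.027,0.42],[-1,-1,0,0,0.42],[-1,-0.8,0,0,0.42],[-0.5,0,1,0,0.42],[0,0,2,0,0.42],[-0.5,0,2,0,0.42],[-0.5,0,2,0,0.42],[0,0,2,0,0.42],[0,0,0,0,0.42],[0,0,0,0,0.42]]'; python3 -c "
from h import *
to(.402,.307,.04,-.16)"
```

```text
time: 53.65
ee_pos: [0.4025, 0.2967, 0.1079]
eef_rot: [0.995, -0.077, 0.068, 0.017]
ft_force: [-0.4, 0.7, 0.2]
width: 0.0504
t 53.6 pos [0.4025 0.2967 0.1079] yaw -0.154 w 0.0504 F [-0.4  0.7  0.2] tilt [ 0.132 -0.044]
  tool shift cm [-1.14 -1.16  6.67] turn 0.006
```

```bash
python3 -m jog '[[-0.4,-0.6,1.2,0,0.42],[-0.4,-0.5,1.2,0,0.42],[-0.2,0,1.2,0,0.42],[-0.1,0,1.2,0,0.42],[-0.1,0,1,0,0.42],[0,0,0.8,0,0.42],[0,0,0,0,0.42],[0,0,0,0,0.42],[0,0,0,0,0.42],[0,0,0,0,0.42]]'; python3 -c "
from h import *
c=shot('wrist','w12.png')
to(.402,.307,.04,-.16);to(.465,.297,.045,-.16)
for n,p in [('T3',[.459,.258,.055]),('T4',[.48,.341,.055]),('stopL',[.607,.365,.05]),('stopR',[.575,.17,.05])]: print(n,np.round(proj(c,p)))
hsv=cv2.cvtColor(c['pixels'],cv2.COLOR_RGB2HSV)
for u in (100,150,200,250,300,350,400): print(u,[(v,*map(int,hsv[v,u])) for v in range(0,120,5)])
"
```

```text
time: 54.65
ee_pos: [0.405, 0.3078, 0.0426]
eef_rot: [0.994, -0.08, 0.069, 0.013]
ft_force: [-0.3, 0.6, 0.3]
width: 0.0509
t 54.7 pos [0.405  0.3079 0.0427] yaw -0.159 w 0.0504 F [-0.5 -0.1 -0.3] tilt [ 0.136 -0.037]
  tool shift cm [-0.31  0.14  0.23] turn 0.001
t 54.7 pos [0.405  0.3079 0.0427] yaw -0.159 w 0.0504 F [-0.5 -0.1 -0.3] tilt [ 0.136 -0.037]
  tool shift cm [6.07 0.12 0.63] turn 0.001
T3 [439. 166.]
T4 [180. 142.]
stopL [  15. -280.]
stopR [ 678. -267.]
100 [(0, 12, 185, 156), (5, 12, 184, 159), (10, 12, 184, 166), (15, 12, 187, 166), (20, 12, 187, 168), (25, 12, 185, 172), (30, 13, 187, 172), (35, 12, 185, 160), (40, 12, 184, 159), (45, 12, 183, 164), (50, 12, 186, 174), (55, 12, 184, 177), (60, 12, 183, 176), (65, 12, 185, 174), (70, 12, 183, 174), (75, 12, 188, 175), (80, 12, 188, 170), (85, 13, 186, 169), (90, 12, 185, 170), (95, 12, 185, 168), (100, 12, 185, 161), (105, 12, 186, 158), (110, 12, 182, 157), (115, 12, 188, 148)]
150 [(0, 12, 180, 163), (5, 12, 179, 167), (10, 12, 180, 169), (15, 12, 178, 172), (20, 12, 179, 181), (25, 12, 179, 178), (30, 12, 178, 162)
[... 1908 characters left out ...]
(55, 21, 32, 246), (60, 21, 32, 246), (65, 22, 31, 246), (70, 21, 30, 247), (75, 22, 30, 247), (80, 21, 28, 247), (85, 22, 28, 247), (90, 22, 27, 247), (95, 22, 27, 247), (100, 21, 28, 248), (105, 22, 27, 248), (110, 23, 26, 248), (115, 22, 27, 248)]
400 [(0, 15, 62, 49), (5, 15, 61, 50), (10, 12, 65, 51), (15, 13, 57, 54), (20, 12, 58, 57), (25, 12, 65, 59), (30, 13, 67, 61), (35, 13, 65, 63), (40, 13, 63, 65), (45, 9, 60, 68), (50, 12, 67, 69), (55, 16, 65, 90), (60, 21, 32, 246), (65, 22, 31, 246), (70, 22, 30, 246), (75, 22, 31, 246), (80, 23, 30, 246), (85, 22, 30, 246), (90, 23, 30, 246), (95, 20, 53, 227), (100, 16, 48, 202), (105, 18, 48, 228), (110, 23, 39, 241), (115, 22, 32, 246)]
```

```bash
python3 -m jog '[[1,0,0.1,0,0.42],[1,0,0.14,0,0.42],[1,0,0.14,0,0.42],[0.8,0,0.1,0,0.42],[0.6,0,0.08,0,0.42],[0.6,0,0.08,0,0.42],[0.6,0,0.08,0,0.42],[0.6,0,0.08,0,0.42],[0.6,0,0.08,0,0.42],[0.6,0,0.08,0,0.42]]' 40; python3 -c "
from h import *
to(.5,.29,.042,-.16)"
```

```text
time: 55.7
ee_pos: [0.484, 0.2957, 0.0439]
eef_rot: [0.994, -0.079, 0.069, 0.013]
ft_force: [-2.2, 1.1, 2.1]
width: 0.0505
t 55.7 pos [0.484  0.2957 0.0439] yaw -0.158 w 0.0505 F [-2.2  1.1  2.1] tilt [ 0.134 -0.037]
  tool shift cm [1.62 0.3  0.43] turn 0.002
```

```bash
python3 -m jog '[[0.4,0,0.06,0,0.42],[0.4,0,0.06,0,0.42],[0.3,0,0.05,0,0.42],[0.3,0,0.05,0,0.42],[0.2,0,0.03,0,0.42],[0.2,0,0.03,0,0.42],[0,0,0,0,0.42],[0,0,0,0,0.42],[0,0,0,0,0.42],[0,0,0,0,0.42]]'; python3 -c "
from h import *
to(.5,.29,.042,-.16)
c=shot('top','t3.png');hsv=cv2.cvtColor(c['pixels'],cv2.COLOR_RGB2HSV)
for v in range(228,290,2): print(v,''.join('#' if s<80 and V>=110 else ('b' if s>170 and V<112 else ('k' if V<70 else '.')) for h,s,V in hsv[v,205:285]))"
```

```text
time: 56.7
ee_pos: [0.5007, 0.2936, 0.0431]
eef_rot: [0.995, -0.078, 0.066, 0.013]
ft_force: [-2.9, 0.2, 2.3]
width: 0.0501
t 56.7 pos [0.5007 0.2936 0.0431] yaw -0.156 w 0.0501 F [-2.9  0.2  2.3] tilt [ 0.128 -0.037]
  tool shift cm [-0.02  0.36  0.11] turn 0.004
228 bbb......bbbbbbb...bbbbbbbbbbbbbbbbbbbb.........................................
230 .bbbb.b.bbbbbbbbbbbbbbbbbbbbbb..bbbbbbbbbb.bbbbbbbb.............................
232 bbbb..bbbbbb..###..bbbbbbbbbbbbbbbbbbbbbbbb.bb..bbbbbbbbbbbbbb..................
234 ......b.bbbb..###..bbbbbbbbbbbbbbbbbbbbbbbbbbbbbbbbbbbbbb.bbbbbbbbbbbbbb........
236 bbbbbbbbbbbbb.....bbbbbbbbbbbbbbbbbbbbbbbbbbbbbbbbbbbbbbbbbb..bbbbbbbbbbbbbbbbbb
238 .bbbb..bbbbbb.bbbb.bb.bbbbbbbbbbbbbbbbbbbbbbbbbbbbbbbbbbbbbb...bbbbbbb.bbbbbbbbb
240 ...........bbbbbbbb.b...bbbbbbbbb...bbbbbbbbbbbbbbbbbbbbbb..####.bbbbbbbbbbbbbbb
242 .....................###########.......bbbbbbbbbbbbbbbbbbb..###..bbbbbbkbbbbb.bb
244 ....................#########################.....bb.b.b..b.....bbbbbbbkbb.bbbbb
246 ....................####.kk...####################...bbbbbbbbbbbbb
[... 1099 characters left out ...]
.bbbbbbbbbbbbbbbbbbb
274 ############....kkkkkkkkkkkkkk.kkkkkkkkkkkkkkkkkkkkkkkkkkkkkbbbbbbbbbbbbbbbbbbbb
276 #############....kkkkkkkkkkkkkk.kkkkkkkkkkkkkkkkkkkkkkkkkkkkbbbbbbbbbbbbbbbbb..b
278 ##############.kk.kkkkkkkkkkkkkk.kk.kkkkkkkkkkkkkkkkkkkkkkk.bb.bbbbbbbbbbbbbbbbb
280 ###############.kk...kkkkkkkkkkk.....kkkkkkkkkkkkkkkkkkkkkk.bbb.bbbbbb.bbbbbbbbb
282 ################..k....kkkkkkkkk.....kkkkkkkkkkkkkkkkkkkkk.bbbbbbbbbb..bb.bb.bbb
284 ##################.kkk...kkkkkkk....kkkkkkkkkkkkkkkkkkkkk.......................
286 ###################.kkk....kkkkkkkkkkkkkkkkkkkkkkkkkkkkkk.......................
288 ####################..kkkk.....k....kkkkkkkkkkkkkkkkkkkkk.......................
```

```bash
python3 -m jog '[[0.2,0,0.03,0,0.42],[0.2,0,0.03,0,0.42],[0.2,0,0.03,0,0.42],[0.2,0,0.03,0,0.42],[0.2,0,0.03,0,0.42],[0,0,0,0,0.42],[0,0,0,0,0.42],[0,0,0,0,0.42],[0,0,0,0,0.42],[0,0,0,0,0.42]]'; python3 -c "
from h import *
to(.5,.29,.042,-.16)"
```

```text
time: 57.75
ee_pos: [0.5011, 0.2942, 0.0414]
eef_rot: [0.995, -0.077, 0.057, 0.015]
ft_force: [-3.6, 0.4, 1.7]
width: 0.0504
t 57.8 pos [0.5011 0.2942 0.0414] yaw -0.153 w 0.0504 F [-3.6  0.4  1.7] tilt [ 0.11  -0.039]
  tool shift cm [-0.04  0.43 -0.05] turn 0.007
```

```bash
python3 -m jog '[[0.5,0,0.05,0,0.42],[0.5,0,0.05,0,0.42],[0.5,0,0.05,0,0.42],[0.5,0,0.05,0,0.42],[0.5,0,0.05,0,0.42],[0.5,0,0.05,0,0.42],[0.5,0,0.05,0,0.42],[0.5,0,0.05,0,0.42],[0.5,0,0.05,0,0.42],[0.5,0,0.05,0,0.42]]'; python3 -c "
from h import *
to(.5,.29,.042,-.16)"
```

```text
time: 58.75
ee_pos: [0.5034, 0.2976, 0.0335]
eef_rot: [0.997, -0.07, 0.012, 0.023]
ft_force: [-23.4, 1.7, 17.6]
width: 0.0509
t 58.8 pos [0.5034 0.2976 0.0335] yaw -0.140 w 0.0509 F [-23.4   1.7  17.6] tilt [ 0.02  -0.047]
  tool shift cm [-0.2   0.84 -0.82] turn 0.020
```

The timer is now firm against the bar: it was pushed with 23 N without moving, and that also took most of the tool tilt out. Backing off and closing the fingers, then checking the timer and button.

```bash
python3 -m jog '[[-0.5,0,0,0,0.42],[-1,0,0,0,0.42],[-1.5,0,0,0,0.42],[-1.5,0,0,0,0.42],[-1.5,0,0,0,1],[0,0,-1,0,1],[0,0,-2,0,1],[-1,0,-2,0,1],[-1,0,-2,0,1],[0,0,0,0,1]]' 20
python3 - <<'E'
from h import *
to(.45,.3,.04,-.16)
c=shot('wrist','w13.png');hsv=cv2.cvtColor(c['pixels'],cv2.COLOR_RGB2HSV)
g=cv2.inRange(hsv,(0,0,150),(180,90,255))
cs,_=cv2.findContours(g,0,2)
for k in cs:
    if cv2.contourArea(k)>3000: a=cv2.approxPolyDP(k,6,True)[:,0];print(cv2.contourArea(k),a.tolist(),[np.round(onz(c,*p,.055)[:2],3).tolist() for p in a])
cv2.imwrite('pics/w13c.png',cv2.cvtColor(c['pixels'],cv2.COLOR_RGB2BGR))
E
```

```text
time: 59.75
ee_pos: [0.4221, 0.3113, 0.1065]
eef_rot: [0.997, -0.071, 0.016, 0.022]
ft_force: [0.9, -0.1, 0.4]
width: 0.0106
t 59.8 pos [0.4221 0.3113 0.1065] yaw -0.142 w 0.0106 F [ 0.9 -0.1  0.4] tilt [ 0.028 -0.046]
  tool shift cm [2.69 0.44 6.77] turn 0.018
17452.0 [[222, 0], [224, 71], [246, 91], [310, 84], [390, 95], [420, 76], [426, 0]] [[0.553, 0.331], [0.526, 0.336], [0.516, 0.328], [0.515, 0.299], [0.506, 0.264], [0.512, 0.249], [0.542, 0.244]]
```

View pics/w13c.png

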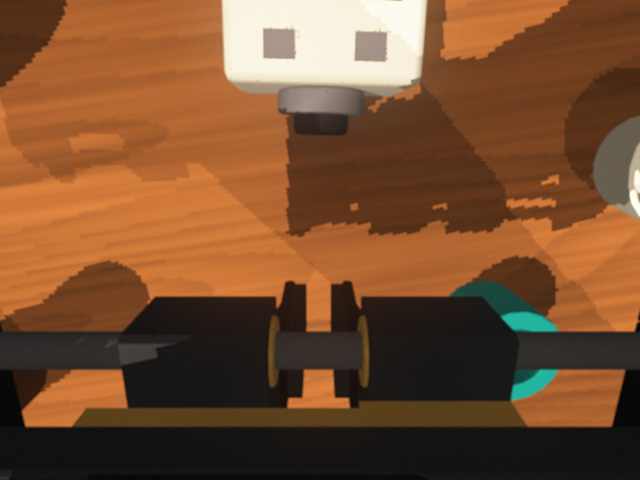

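The timer is square in view (sides near-vertical at columns 222 and 426), with the grey bezel at (321,100) and the black button cap at (294–349, 112–134). The fingers' midline, at column 319, is aligned with the button. I'm computing its position and lowering in front of it.

```bash
python3 - <<'E'
from h import *
c=shot('wrist')
for v in (112,124,134): print(v,onz(c,321,v,.03))
p=onz(c,321,126,.03);n=np.array([np.cos(.16),-np.sin(.16)])
q=p[:2]-.035*n
to(*q,.042,-.16);print(q,pose()[1][2])
E
python3 -m jog '[[0,0,0,0.018,1],[0,0,1,0,1],[0,0,1.5,0,1],[0,0,1.5,0,1],[0,0,1.5,0,1],[0,0,1,0,1],[0,0,0,0,1],[0,0,0,0,1],[0,0,0,0,1],[0,0,0,0,1]]' 20
python3 - <<'E'
from h import *
c=shot('wrist','w14.png');hsv=cv2.cvtColor(c['pixels'],cv2.COLOR_RGB2HSV)
to(.45,.3,.04,-.16)
for v in range(0,300,12): print(v,''.join('#' if V>150 and s<90 else('k' if V<70 and s<130 else ('g' if s<90 else '.')) for h,s,V in hsv[v,160:480:4]))
E
```

```text
112 [0.50376065 0.2935766  0.03      ]
124 [0.49792723 0.29440954 0.03      ]
134 [0.49300298 0.29511267 0.03      ]
t 59.9 pos [0.4221 0.31   0.1041] yaw -0.143 w 0.0042 F [-0.6  0.6  0.8] tilt [ 0.026 -0.049]
  tool shift cm [3.93 0.12 6.36] turn 0.017
[0.46239405 0.30012565] [ 0.03262429  0.04466658 -0.9984691 ]
time: 60.85
ee_pos: [0.4245, 0.3021, 0.0298]
eef_rot: [0.996, -0.084, 0.013, 0.027]
ft_force: [-0.4, -0.3, -0.7]
width: 0.0005
t 60.9 pos [0.4245 0.3022 0.0299] yaw -0.167 w 0.0004 F [-0.2 -0.5  0. ] tilt [ 0.022 -0.056]
  tool shift cm [ 2.58 -0.16 -0.94] turn -0.007
0 ############################################################################....
12 ############################################################################....
24 ############################################################################....
36 ############################################################################....
48 ###########################################################################.....
60 ##########################################################################......
72 .#######
[... 900 characters left out ...]
....................
204 ................................................................................
216 ................................................................................
228 ................................................................................
240 ................................................................................
252 ................................................................................
264 ................................................................................
276 ................................................................................
288 ...................................kkkkkkkk.k...................................
```

```bash
python3 -m jog '[[0.5,-0.3,-0.6,0,1],[0.8,-0.2,-0.3,0,1],[0.8,0,0,0,1],[0.8,0,0,0,1],[0.8,0,0,0,1],[0.8,0,0,0,1],[0.5,0,0,0,1],[0,0,0,0,1],[0,0,0,0,1],[0,0,0,0,1]]'
python3 - <<'E'
from h import *
to(.484,.297,.038,-.16)
E
```

```text
time: 61.9
ee_pos: [0.4804, 0.2991, 0.0422]
eef_rot: [0.996, -0.084, 0.014, 0.026]
ft_force: [-0.5, 0.1, 0.2]
width: 0.0002
t 61.9 pos [0.4804 0.2991 0.0422] yaw -0.168 w 0.0002 F [-0.5  0.1  0.2] tilt [ 0.024 -0.055]
  tool shift cm [0.38 0.12 0.44] turn -0.008
```

```bash
python3 -m jog '[[0.2,0.1,0.2,0,1],[0.2,0,0,0,1],[0.2,0,0,0,1],[0.2,0,0,0,1],[0.2,0,0,0,1],[0,0,0,0,1],[0,0,0,0,1],[0,0,0,0,1],[0,0,0,0,1],[0,0,0,0,1]]'
python3 - <<'E'
from h import *
to(.484,.297,.038,-.16)
E
python3 -m jog '[[0.2,0,0,0,1],[0.2,0,0,0,1],[0.2,0,0,0,1],[0.2,0,0,0,1],[0.2,0,0,0,1],[0,0,0,0,1],[0,0,0,0,1],[0,0,0,0,1],[0,0,0,0,1],[0,0,0,0,1]]'
python3 - <<'E'
from h import *
to(.484,.297,.038,-.16)
E
```

```text
time: 62.9
ee_pos: [0.4854, 0.2977, 0.04]
eef_rot: [0.996, -0.082, 0.009, 0.027]
ft_force: [-5.0, -0.0, 2.7]
width: 0.0008
t 62.9 pos [0.4854 0.2977 0.04  ] yaw -0.165 w 0.0008 F [-5.  -0.   2.7] tilt [ 0.014 -0.056]
  tool shift cm [-0.13  0.08  0.2 ] turn -0.005
time: 63.9
ee_pos: [0.4862, 0.2981, 0.0389]
eef_rot: [0.996, -0.08, 0.0, 0.029]
ft_force: [-5.3, 0.0, 3.0]
width: 0.0001
t 63.9 pos [0.4862 0.2981 0.0389] yaw -0.161 w 0.0001 F [-5.3  0.   3. ] tilt [-0.004 -0.058]
  tool shift cm [-0.2   0.14  0.09] turn -0.001
```

```bash
python3 -m jog '[[0.4,0,0,0,1],[0.5,0,-0.05,0,1],[0.5,0,-0.05,0,1],[0.5,0,-0.05,0,1],[0.5,0,-0.05,0,1],[0.5,0,-0.05,0,1],[0.5,0,-0.05,0,1],[0.5,0,-0.05,0,1],[0.5,0,-0.05,0,1],[0.5,0,-0.05,0,1]]'
python3 - <<'E'
from h import *
to(.484,.297,.038,-.16)
c=shot('wrist','w15.png');hsv=cv2.cvtColor(c['pixels'],cv2.COLOR_RGB2HSV)
for v in range(100,330,10): print(v,''.join('#' if V>150 and s<90 else('k' if V<70 and s<130 else ('g' if s<90 else '.')) for h,s,V in hsv[v,160:480:4]))
E
```

```text
time: 64.9
ee_pos: [0.4888, 0.2979, 0.0388]
eef_rot: [0.996, -0.071, -0.045, 0.039]
ft_force: [-26.8, -1.5, 17.3]
width: 0.0008
t 64.9 pos [0.4888 0.2979 0.0388] yaw -0.145 w 0.0008 F [-26.8  -1.5  17.3] tilt [-0.095 -0.072]
  tool shift cm [-0.45  0.15  0.13] turn 0.015
100 ..###########ggggggkkkkkkkkkkkkkkkkkkkkkkkkkkkkkkkkkkkkkkkkkkkkkkkkkkkkkkggggggg
110 ..###########gggggkkkkkkkkkkkkkkkkkkkkkkkkkkkkkkkkkkkkkkkkkkkkkkkkkkkkkkgggggggg
120 ...##########gggggggkkkkkkkkkkkkkkkkkkkkkkkkkkkkkkkkkkkkkkkkkkkkkkkkkkkkgggggggg
130 ...###########gggggkkkkkkkkkkkkkkkkkkkkkkkkkkkkkkkkkkkkkkkkkkkkkkkkkkkkkgggggggg
140 ...###########ggggggkkkkkkkkkkkkkkkkkkkkkkkkkkkkkkkkkkkkkkkkkkkkkkkkkkkggggggggg
150 ...###########ggggggggkkkkkkkkkkkkkkkkkkkkkkkkkkkkkkkkkkkkkkkkkkkkkkkkkgggggggg.
160 ....##########gggggggkkkkkkkkkkkkkkkkkkkkkkkkkkkkkkkkkkkkkkkkkkkkkkkkkkgggggggg.
170 ....##########gggggggggkkkkkkkkkkkkkkkkkkkkkkkkkkkkkkkkkkkkkkkkkkkkkkkggggggggg.
180 ....##########gggggggkkkkkkkkkkkkkkkkkkkkkkkkkkkkkkkkkkkkkkkkkkkkkkkkkgggggggg..
190 .....g#######################gggggggggggggggggggggggggggggg
[... 426 characters left out ...]
gggggggggggggggg....
250 ......ggggggggggggggggggggggggggggggggggggggggggggggggggggggggggggggggggggg.....
260 ......ggggggggggggggggggggggggggggggggggggggggggggggggggggggggggggggggggggg.....
270 .......ggggggggggggggggggggggggggggggggggggggggggggggggggggggggggggggggggg......
280 ........gggggggggggggggggggggggggggggggggggggggggggggggggggggggggggggggg........
290 ...........................kkkkkkkkkkkkkkkkkkkkkkkkkk...........................
300 ....kkkkkkkkkkkkkkkkkkkkkkkkkkkkkkkkkkkkkkkkkkkkkkkkkkkkkkkkkkkkkkkkkkkkkkkk....
310 ..kkkkkkkkkkkkkkkkkkkkkkkkkkkkkkkkkkkkkkkkkkkkkkkkkkkkkkkkkkkkkkkkkkkkkkkkkkkk..
320 kkkkkkkkkkkkkkkkkkkkkkkkkkkkkkkkkk..kkkkkkkk..kkkkkkkkkkkkkkkkkkkkkkkkkkkkkkkkkk
```

At 27 N against the bar the button bottomed out (6 N is enough). Withdrawing and checking the final state numerically.

```bash
python3 -m jog '[[-0.3,0,0,0,1],[-0.6,0,0,0,1],[-1.5,0,0,0,1],[-2,0,0,0,1],[-2,0,-1,0,1],[-1,0,-3,0,1],[-1,0,-3,0,1],[-1,0,-3,0,1],[-1,0,-3,0,1],[-1,0,-3,0,1]]'; python3 -m jog '[[0,3,-1,0,1],[0,3,0,0,1],[0,3,0,0,1],[0,3,0,0,1],[0,3,0,0,1],[0,3,0,0,1],[0,3,0,0,1],[0,2,0,0,1],[0,0,0,0,1],[0,0,0,0,1]]'
python3 - <<'E'
from h import *
to(.484,.297,.038,-.16)
c=shot('top','tf.png');hsv=cv2.cvtColor(c['pixels'],cv2.COLOR_RGB2HSV)
g=cv2.morphologyEx(cv2.inRange(hsv,(0,0,110),(180,85,255)),cv2.MORPH_CLOSE,np.ones((3,3)))
g[:,:218]=0;g[:,266:]=0;g[:236]=0;g[295:]=0
cs,_=cv2.findContours(g,0,2);k=max(cs,key=cv2.contourArea);rc=cv2.minAreaRect(k);print('timer',rc,[np.round(onz(c,*b,.055)[:2],3).tolist() for b in cv2.boxPoints(rc)])
# stop bar bolts (bright) and dark-brown bar rect
for v in range(226,276,2): print(v,''.join('#' if s<85 and V>=110 else ('b' if s>160 and V<112 else ('k' if V<70 else '.')) for h,s,V in hsv[v,205:285]))
s=shot('scene','sf.png')
E
```

```text
time: 65.95
ee_pos: [0.392, 0.323, 0.209]
eef_rot: [0.996, -0.074, -0.04, 0.041]
ft_force: [0.4, 1.0, -0.9]
width: 0.0006
time: 66.95
ee_pos: [0.3668, 0.089, 0.2445]
eef_rot: [0.996, -0.078, -0.027, 0.032]
ft_force: [-0.1, 0.4, -0.6]
width: 0.0004
t 67.0 pos [0.3668 0.089  0.2445] yaw -0.157 w 0.0004 F [-0.1  0.4 -0.6] tilt [-0.06  -0.059]
  tool shift cm [  9.33 -23.68  18.66] turn 0.003
timer ((237.25674438476562, 257.4594421386719), (30.249412536621094, 30.742610931396484), 9.462322235107422) [[0.512, 0.339], [0.603, 0.325], [0.587, 0.235], [0.496, 0.25]]
226 .bb..............bbbbbbb........................................................
228 ........bbbbbbbbb.bbbbbbbbbbbbbbbbbbbbb.........................................
230 ...bbbbbbbbbbbbbbbbbbbbbbbbbbbbbbbbbbbbbbbbbbbbbbbb.............................
232 bb.....bbbbbb.###.bbbbbbbbbbbbbbbbbbbbbbbbbbbbbbbbbbbbbbbbbbbb..................
234 .......bbbbb.#####.bbbbbbbbbbbbbbbbbbbbbbbbbbbbbbbbbbbbbbbbbbbbbbbbbbbbb........
236 bb....bbbbbbbb....bbbbbbbbbbbbbbbbbbbbbbbbbbbbbbbbbbbbbbbbbbbbbbbbbbbbbbbbbbbbbb
238 bb.....bbbbbbbbbbbbbb
[... 889 characters left out ...]
....................
260 .................###############################..kbbbbbbb......................
262 .................##############################....bbbbbbb......................
264 .................##############################...bbbbbbbb......................
266 .................##############################...bbbbbbb.......................
268 .......................#######################....bbbbb.........................
270 .........................#####################...b..............................
272 ..........................#######....kk.........................................
274 ..........................bkkkkkkkkk....bb......................................
```

Run:
```python
from h import *
c=shot('top');im=cv2.cvtColor(c['pixels'],cv2.COLOR_RGB2HSV)
m=cv2.inRange(im,(0,0,110),(180,110,255))
for box in ((214,229,226,238),(260,236,272,246)):
    x0,y0,x1,y1=box;M=cv2.moments(m[y0:y1,x0:x1],True);u,v=x0+M['m10']/M['m00'],y0+M['m01']/M['m00'];print('bolt',u,v,onz(c,u,v,.05)[:2])
a=cv2.imread('pics/s10.png').astype(int);b=cv2.imread('pics/sf.png').astype(int);d4=abs(a-b).mean(2)
print('feeder diff',np.median(d4[295:385,165:270]),np.percentile(d4[295:385,165:270],95))
s=cv2.cvtColor(b.astype('uint8'),cv2.COLOR_BGR2HSV)
print('sleeve col V',[(v,int(s[v,195,2])) for v in range(302,342,1)])
t0=cv2.imread('pics/top0.png').astype(int);t1=cv2.imread('pics/tf.png').astype(int);d=abs(t0-t1).mean(2)>45
n,l,st,ce=cv2.connectedComponentsWithStats(cv2.morphologyEx(d.astype('uint8'),2,np.ones((3,3))))
print([(st[i].tolist()) for i in range(1,n) if st[i,4]>40 ])
```

```text
bolt 220.1578947368421 233.8421052631579 [0.62154297 0.34000375]
bolt 265.64285714285717 241.07142857142858 [0.59871971 0.20268676]
feeder diff 1.3333333333333333 64.0
sleeve col V [(302, 147), (303, 139), (304, 142), (305, 178), (306, 238), (307, 244), (308, 244), (309, 243), (310, 229), (311, 155), (312, 133), (313, 128), (314, 127), (315, 123), (316, 120), (317, 120), (318, 120), (319, 134), (320, 191), (321, 241), (322, 241), (323, 226), (324, 135), (325, 113), (326, 113), (327, 114), (328, 114), (329, 114), (330, 114), (331, 114), (332, 116), (333, 116), (334, 116), (335, 116), (336, 116), (337, 106), (338, 73), (339, 70), (340, 69), (341, 69)]
[[362, 217, 11, 9, 66], [430, 222, 16, 14, 139], [221, 241, 33, 25, 327], [256, 248, 8, 10, 61], [324, 249, 18, 16, 242], [362, 252, 19, 19, 229], [284, 254, 14, 15, 74], [220, 260, 34, 28, 613], [425, 275, 18, 18, 167], [364, 286, 19, 18, 277], [294, 289, 9, 8, 41], [541, 295, 72, 96, 1888], [257, 303, 77, 99, 3493], [326, 313, 13, 25, 235], [263, 333, 22, 39, 164], [592, 336, 13, 14, 125], [618, 350, 20, 16, 222], [598, 355, 20, 17, 255], [527, 361, 19, 31, 198], [528, 372, 112, 108, 4015], [614, 374, 13, 8, 57], [598, 383, 15, 6, 51], [343, 401, 11, 6, 49], [302, 410, 79, 70, 2855], [629, 416, 11, 7, 44], [627, 422, 13, 7, 47], [300, 458, 24, 22, 233], [487, 459, 15, 8, 76], [313, 462, 14, 10, 80], [476, 468, 10, 5, 48]]
```

```bash
python3 -c "
from bench import r
r.close_job()"
```

```text
the job is handed in; nothing more can be done
```

The job is done and handed in at about 67 s of robot time, with the arm clear of everything.

- **Pucks:** Four pucks lie in the feed tube. I saw each of the first three flat after its drop, and the full stack in three views. The band's upper edge came out about 93 mm above the tube floor, so four pucks (96 mm) reach it and three (72 mm) do not. My first rough readings from the scene camera gave 96–99 mm. I settled it by comparing band and puck edges from opposite sides of the tube. The spare pucks were left on the table.
- **Sleeve:** It had been knocked up against the bowl during the run. I picked it up from there and lowered it over the flue stub until it touched the tray. Its bottom edge shows at the tray level in the scene camera and the stub stands out above it.
- **Timer:** I pushed it back with two fingertips until it was firm against the stop bar. I then pressed the button until it would go no further, at about 27 N where 6 N is enough. Afterwards the timer's heading matched the bar's, both about 0.165 rad, and its back edge was on the bar.

- **Less certain:** The last checks of the sleeve, timer and stack were read from pixel values, not viewed as pictures, because all 16 views were used. I could not read the button's travel directly. The tool also drifted up to about 8° out of vertical during the moves, which did no harm to the drops or the sleeve fit. The bowl showed no movement that I could measure. I didn't check the other kitchen things separately.

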